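# Put the balance's check weights back in their cases

## Robot

A 6-joint arm with a two-finger parallel gripper is mounted at the origin on a cart in front of the work surface, level with it; the furniture and walls round the work are solid. World frame = base frame: x ahead of the robot, y to its left, z up, the work surface at z = 0. Lengths are in m, angles in rad, forces in N, time in s.
With the tool pointing down it reaches from about 0.25 to 0.8 m from the base axis. Payload 3.9 kg.
Tool frame: the origin (TCP) lies between the finger pads; the fingertips stand 22 mm ahead of it and the grasp point (between the pads) lies 3 mm ahead of it; x points along the fingers, z is the direction in which the jaws open and shut, and the axes are right-handed (so a half turn about x gives the same grasp; the last joint's range is limited). The gripper opens to 85 mm and grips with 20 to 120 N. Pads are 22 mm wide; open, the fingers measure 114 mm over their backs; the gripper's body (76 mm by 85 mm) begins 54 mm behind the grasp point. The pads swing forward as they close: fully open they stand 13 mm farther back than shut.
Start: joints at [1.331, 0.26, -0.138, 1.173, 0, 1.571], TCP at [0.125, 0.51, 0.253] pointing down, gripper open.
Joint ranges: [-2.78, 2.78], [-0.83, 1.72], [-1.28, 1.37], [-1.9, 2.12], [-1.57, 1.48], [-3.14, 3.14]. Speed limits (rad/s): [2.57, 2.57, 3.14, 3.14, 3.14, 3.14].

## Interface

Orientations are given as a rotation vector (axis times angle).
In Python, from cell import robot gives the robot as it stands.
- The arm moves only by the tool jog_arm, never from a script. Its argument "plan" is a list of rows, each a list of 2 entries, a list of its own where there are three numbers: the shift along the world's x, y, z in cm, then the turn, a rotation vector about the world's x, y, z in rad. In form: [[[x, y, z], [wx, wy, wz]], ...]. A call has 1 to 5 rows; each row shifts and turns the pose as measured when the row begins; what a row does not reach is not made up. A row lasts 1/12 s, in which the tool goes at most 41.7 mm and 7.16 degrees, less where a joint would pass 70% of its speed; a pose out of reach is approached as far as the arm can. A call with a gripper value outside its range is refused whole. "fingers" is the opening, from 0 (shut) to 1 (fully open), set as the call begins (left out, the last holds). The fingers move at their own pace and stop on an object; the grip force is fixed at half the most. Time passes only in rows, so rows that do not move let the fingers close. It gives the time, the measured TCP pose, the force and the opening at its end, in the units of the state.
- robot.read_state(): the state, without advancing time (a new reading comes with each control period).
- robot.read_camera(name): name is "side" or "top"; returns a dict with "color" (384x512x3 uint8, blue, green, red), "fx", "fy", "cx", "cy" (pixels), "k1" (the pictures are not rectified: a ray, as slopes to the right and down, at radius r is drawn at 1 + k1 r^2 times it, then the intrinsics apply), "T" (4x4, takes a point from camera to world coordinates). Camera axes: x right, y down, z forward; pixel columns grow to the right and rows downward; lengths in m; the calibration is good to about 2 mm. A picture is of the moment at which its call begins. There is no depth.
- robot.finish_job(): hands the job in, once; it reports no verdict.
Trained networks look in the newest picture that a camera, given by its name, has taken for a name from the list of things; names that differ only in an ending like _2 or _b are one class to them, and where a whole thing is asked for, a point or a joint stands for the part that bears it (a point fixed in the world has none). Each returns a list of dicts, best first, with "confidence" (0 to 1); they miss things now and then, are a little off and sometimes report something else, mostly with a low value. They report only what shows in the picture. A call takes as long as a camera call. They do not tell look-alikes from the thing itself.
- robot.recognise(camera, label): "xyz" ([x, y, z] in m, in the coordinates of the camera as it stood for that picture, good to about 4 mm: the middle of the surface that is visible of it).
- robot.trace(camera, label): "region" (384x512 bool, what is visible of it).
- robot.pinpoint(camera, label): "xyz" ([x, y, z] in m, in the coordinates of the camera as it stood for that picture, good to about 4 mm: a listed point, or the origin of a listed thing).
The state is a dict: "time": time; "joint_positions": joint angles; "dq": joint speeds; "tau": joint torques, N m; "tcp_pos": TCP position; "tool_rot": TCP orientation; "wrist_force": force on the tool from outside, world axes, zero at the start; "ft_torque": the same for the moment, N m; "gripper_width": opening from 0.0 (shut) to 1.0 (fully open).
Only numpy, scipy, OpenCV 4.12 (cv2) and the standard library are available. Lean on these libraries where they do the work, as an engineer would, in place of code of your own. Each camera call takes 0.05 s, during which the arm holds its last target.

## Task

The balance check is finished: take the stack of four steel check weights on the balance pan apart and set each weight flat in the round pocket of its own case, the smallest weight in the case with the smallest pocket and so on up to the largest. Do not drop a weight and do not let one lie on the bench.

Things in the scene. Friction and masses are not known exactly. Their poses are not given: they have to be found in the camera images.
- weight_500_center (a point): the largest of four plain bright steel check weights: upright disc, diameter 60 mm, height 22.5 mm, flat top and bottom, about 500 g, loose; bottom of the stack, standing on the balance pan at the start. The point is its centre, half-way up (11.25 mm above its underside); z points up its axis
- weight_200_center (a point): the second largest of four plain bright steel check weights: upright disc, diameter 44 mm, height 16.8 mm, flat top and bottom, about 200 g, loose; second from the bottom at the start. The point is its centre, half-way up (8.4 mm above its underside); z points up its axis
- weight_100_center (a point): the second smallest of four plain bright steel check weights: upright disc, diameter 32 mm, height 15.8 mm, flat top and bottom, about 100 g, loose; third from the bottom at the start. The point is its centre, half-way up (7.9 mm above its underside); z points up its axis
- weight_50_center (a point): the smallest of four plain bright steel check weights: upright disc, diameter 22 mm, height 16.8 mm, flat top and bottom, about 50 g, loose; top of the stack at the start. The point is its centre, half-way up (8.4 mm above its underside); z points up its axis
- case_500_pocket (a point): open black square case, 92 mm wide (6 mm more round the foot), 15 mm high, fixed, for the largest weight: its light grey insert has one round pocket with a flat dark felt floor, 72 mm across, 6 mm deep, with a 3 mm bevel round the mouth. The point is the centre of the pocket's floor, 9 mm above the bench, 6 mm below the rim; z points up, x and y along the case's sides
- case_200_pocket (a point): open black square case, 76 mm wide (6 mm more round the foot), 15 mm high, fixed, for the second largest weight: its light grey insert has one round pocket with a flat dark felt floor, 56 mm across, 6 mm deep, with a 3 mm bevel round the mouth. The point is the centre of the pocket's floor, 9 mm above the bench, 6 mm below the rim; z points up, x and y along the case's sides
- case_100_pocket (a point): open black square case, 64 mm wide (6 mm more round the foot), 15 mm high, fixed, for the second smallest weight: its light grey insert has one round pocket with a flat dark felt floor, 44 mm across, 6 mm deep, with a 3 mm bevel round the mouth. The point is the centre of the pocket's floor, 9 mm above the bench, 6 mm below the rim; z points up, x and y along the case's sides
- case_50_pocket (a point): open black square case, 54 mm wide (6 mm more round the foot), 15 mm high, fixed, for the smallest weight: its light grey insert has one round pocket with a flat dark felt floor, 34 mm across, 6 mm deep, with a 3 mm bevel round the mouth. The point is the centre of the pocket's floor, 9 mm above the bench, 6 mm below the rim; z points up, x and y along the case's sides
- pan (a point): white bench balance, 150 x 180 mm and 44 mm high, fixed to the bench, with a round dark steel pan 124 mm across; the point is the centre of the pan's flat top, 58 mm above the bench, on which the stack of weights stands (within 12 mm of the centre; each weight within 5 mm of the axis of the one below)
Mind the look-alikes: they are no part of the job. Leave any brown look-alike of the part that bears weight_500_center alone.

How it is judged:
By the outcome, as a careful person would: the job done as asked, in the order asked, and still so for the second after the job is handed in, with the robot touching nothing.
It also fails if it takes over 99 s, if anything falls off the work surface, if the arm or the gripper's body presses on something with over 40 N, if the wrist force passes 120 N, or if a joint passes its speed limit or range.

## Working session

There is one attempt and no reset: what is moved stays moved. The work goes in short steps, Python scripts to look and compute and a tool call to move; the robot and the scene stay as the last step left them, time stands still between calls to the robot, and variables do not carry over. Pictures are saved under pics/ and viewed, and the job is handed in when it is done.

Besides the shell and the picture viewer there is one more tool, called after "Emit:" as name(argument=value, ...), one argument or row to a line, values as JSON. jog_arm: Moves the arm, as the interface text tells. Its arguments: {"type":"object","properties":{"plan":{"type":"array","items":{"type":"array"}},"fingers":{"type":"number"}},"required":["plan"]}

```bash
ls; mkdir -p pics
cat > h.py <<'E'
import numpy as np, cv2
from cell import robot
def grab(n,f):
    c=robot.read_camera(n); cv2.imwrite('pics/'+f,c['color']); return c
def w(c,p): return (c['T']@np.r_[p,1])[:3]
def proj(c,P):
    p=np.linalg.inv(c['T'])@np.r_[P,1]; s=p[:2]/p[2]; s=s*(1+c['k1']*(s@s)); return np.array([c['fx']*s[0]+c['cx'],c['fy']*s[1]+c['cy']])
def ray(c,u,v,z):
    d=np.array([(u-c['cx'])/c['fx'],(v-c['cy'])/c['fy']]); s=d.copy()
    for _ in range(20): s=d/(1+c['k1']*(s@s))
    r=c['T'][:3,:3]@np.r_[s,1]; o=c['T'][:3,3]; return o+r*(z-o[2])/r[2]
E
python3 - <<'E'
from h import *
print(robot.read_state())
for n in['top','side']:
    c=grab(n,n+'0.png'); print(n,c['fx'],c['cx'],c['cy'],c['k1'],c['T'].round(3).tolist())
    for l in ['weight_500_center','weight_200_center','weight_100_center','weight_50_center','case_500_pocket','case_200_pocket','case_100_pocket','case_50_pocket','pan']:
        for d in robot.pinpoint(n,l)[:3]: 
            P=w(c,d['xyz']); print(l,round(d['confidence'],2),P.round(3),proj(c,P).round())
E
```

```text
pics
{'time': 0.0, 'joint_positions': array([ 1.33097784e+00,  2.60663573e-01, -1.39402225e-01,  1.17271233e+00,
       -2.37134749e-05,  1.57077363e+00]), 'dq': array([ 0.00172098, -0.00123355,  0.00083329,  0.00055197,  0.00036652,
       -0.000874  ]), 'tau': array([ 1.27652882e-03, -4.05671418e+01,  2.53926766e+01,  1.87584985e-02,
       -1.88107288e-05, -2.20939278e-06]), 'tcp_pos': array([0.12455138, 0.50933213, 0.25246305]), 'tool_rot': array([-1.03202568,  1.31472392,  1.02995138]), 'wrist_force': array([ 0.09665124, -0.40983741, -0.59054237]), 'ft_torque': array([-0.04321936, -0.06021182, -0.0189664 ]), 'gripper_width': 0.9994053516653884}
top 360.2322915373012 257.47137780933036 192.00292056632995 -0.06550557922777762 [[-0.008, -0.989, 0.148, 0.286], [-1.0, 0.003, -0.03, -0.023], [0.029, -0.148, -0.989, 1.044], [0.0, 0.0, 0.0, 1.0]]
weight_500_center 0.57 [ 0.338 -0.056  0.007] [258. 227.]
weight_500_center 0.53 [0.454 0.139 0.07 ] [188. 184.]
weight_500_center 0.45 [0.454 0.143 0.118] [183. 181.]
weight_200_center 0.58 [0.454 0.141 0.088] [185. 183.]
weight_100_center 0.6
[... 310 characters left out ...]
_50_pocket 0.85 [ 0.454 -0.232  0.01 ] [318. 187.]
pan 0.87 [0.461 0.141 0.06 ] [187. 182.]
pan 0.39 [0.409 0.33  0.009] [125. 203.]
side 414.2237986354771 255.69383863504527 186.62985293013492 -0.02727017748005698 [[-0.9, -0.195, 0.389, 0.003], [-0.435, 0.379, -0.817, 0.835], [0.012, -0.904, -0.427, 0.579], [0.0, 0.0, 0.0, 1.0]]
weight_500_center 0.49 [0.451 0.136 0.068] [210. 234.]
weight_200_center 0.67 [0.456 0.138 0.086] [207. 227.]
weight_100_center 0.62 [0.453 0.144 0.106] [207. 221.]
weight_50_center 0.54 [0.45  0.144 0.117] [208. 217.]
case_500_pocket 0.66 [0.403 0.327 0.007] [181. 312.]
case_100_pocket 0.66 [ 0.462 -0.038  0.01 ] [241. 221.]
pan 0.69 [0.461 0.131 0.063] [208. 233.]
```

View pics/top0.png

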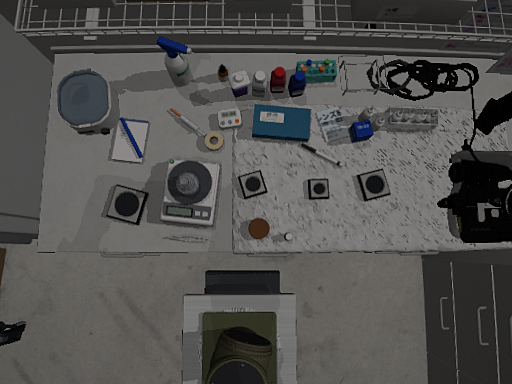

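View pics/side0.png

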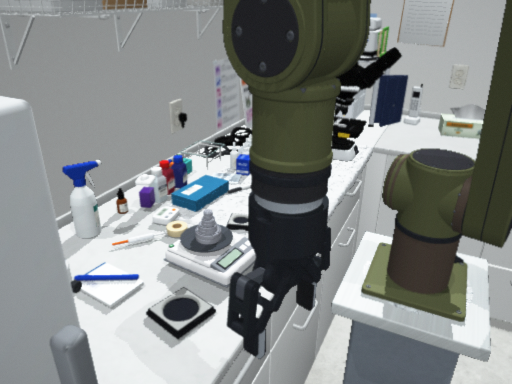

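Run:
```python
import cv2,numpy as np
t=cv2.imread('pics/top0.png'); s=cv2.imread('pics/side0.png')
a=cv2.resize(t[140:240,135:235],(400,400),interpolation=3); b=cv2.resize(s[170:270,160:260],(400,400),interpolation=3)
cv2.imwrite('pics/crop0.png',np.hstack([a,b]))
cv2.imwrite('pics/crop1.png',cv2.resize(t[150:245,95:395],(800,253),interpolation=3))
```

```text
(no output)
```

View pics/crop0.png

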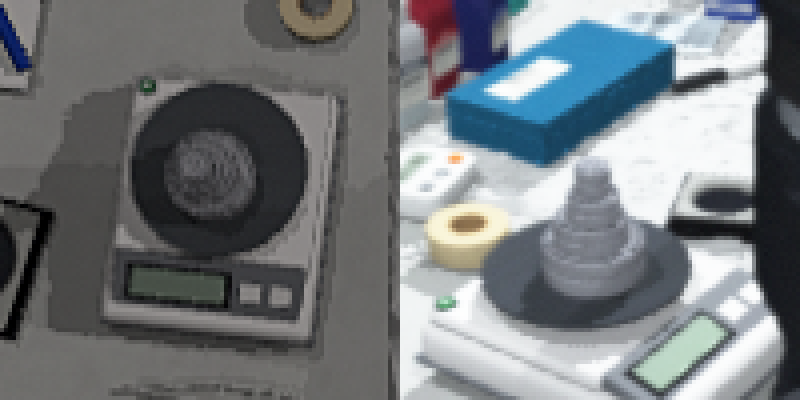

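View pics/crop1.png

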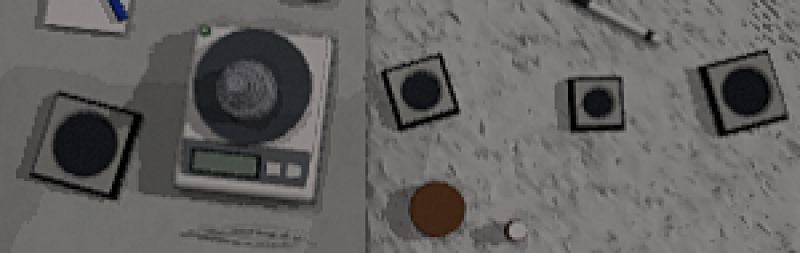

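The balance stands at top-view pixel (187,185) with the stack on it at (184,182). The cases are the 500 at (125,203), the 100 at (253,183), the 50 at (318,187) and the 200 at (375,185). The brown disc at (259,229) is the look-alike. The crop shows four bright steel discs on the pan, and those are the weights. Next I refine the positions.

Run:
```python
from h import *
from scipy.spatial.transform import Rotation as R
Z={'weight_500_center':.06925,'weight_200_center':.0889,'weight_100_center':.1052,'weight_50_center':.1215,'pan':.058,'case_500_pocket':.009,'case_200_pocket':.009,'case_100_pocket':.009,'case_50_pocket':.009}
A={}
for k in range(5):
  for n in['top','side']:
    c=robot.read_camera(n)
    for l,z in Z.items():
        for d in robot.pinpoint(n,l):
            P=w(c,d['xyz']); 
            if abs(P[2]-z)>.012 or d['confidence']<.4: continue
            if l[:2]=='we' and P[1]<.1: continue
            u=proj(c,P); A.setdefault((l,n),[]).append(ray(c,*u,z)[:2]); break
for k,v in sorted(A.items()): print(k,len(v),np.mean(v,0).round(4),np.std(v,0).round(4))
c=robot.read_camera('top'); g=c['color'].max(2)
for l in [x for x in Z if 'case' in x]:
    u,v=proj(c,np.r_[np.mean(A[(l,'top')],0),.009]).round().astype(int); 
    m=(g[v-16:v+17,u-16:u+17]); 
    r={'5':9,'2':8,'1':6}[l[5]] if l!='case_50_pocket' else 5
    yy,xx=np.mgrid[-16:17,-16:17]; mask=((yy**2+xx**2)<(r+7)**2)
    th=(m<60).astype(np.uint8); n_,lab,st,ce=cv2.connectedComponentsWithStats(th,connectivity=4)
    i=lab[16,16]; print(l,st[i],ray(c,ce[i][0]+u-16,ce[i][1]+v-16,.011).round(4), m[16,::3])
s=robot.read_state(); M=R.from_rotvec(s['tool_rot']).as_matrix(); print(M.round(3))
```

```text
('case_100_pocket', 'side') 5 [ 0.4617 -0.0409] [0.0015 0.0017]
('case_100_pocket', 'top') 5 [ 0.4673 -0.0419] [0.0019 0.0015]
('case_200_pocket', 'top') 5 [ 0.4622 -0.3682] [0.0043 0.069 ]
('case_500_pocket', 'side') 5 [0.4029 0.328 ] [0.0017 0.0027]
('case_500_pocket', 'top') 5 [0.4087 0.3276] [0.0007 0.0019]
('case_50_pocket', 'top') 5 [ 0.4528 -0.2333] [0.0004 0.0014]
('pan', 'side') 5 [0.4661 0.1256] [0.0019 0.0011]
('pan', 'top') 5 [0.4612 0.1393] [0.0014 0.001 ]
('weight_100_center', 'side') 5 [0.4563 0.1445] [0.0025 0.0007]
('weight_100_center', 'top') 4 [0.4541 0.1444] [0.0011 0.0011]
('weight_200_center', 'side') 4 [0.4561 0.1382] [0.0017 0.0024]
('weight_200_center', 'top') 4 [0.4533 0.1419] [0.0014 0.0012]
('weight_500_center', 'side') 5 [0.452  0.1378] [0.0018 0.0022]
('weight_500_center', 'top') 5 [0.4561 0.1386] [0.0011 0.0012]
('weight_50_center', 'side') 5 [0.4483 0.1475] [0.0022 0.001 ]
('weight_50_center', 'top') 4 [0.4519 0.1411] [0.0015 0.0005]
case_500_pocket [  6   4  24  26 484] [0.4074 0.3237 0.011 ] [63 99 23 22 22 21 25 24 19 24 75]
case_200_pocket [  0   0  33  33 702] [ 0.4642 -0.3582  0.011 ] [102 125  86  92   0  93  21  22  21  20  19]
case_100_pocket [  8   9  15  16 177] [ 0.465  -0.0397  0.011 ] [ 89   0 111  19  25  27  28  23 102  34 127]
case_50_pocket [ 10  11  12  11 106] [ 0.4512 -0.2339  0.011 ] [ 89  92   0  99  21  23  22  25  63 126 126]
[[ 0.    -0.971  0.237]
 [-0.     0.237  0.971]
 [-1.    -0.    -0.   ]]
```

Run:
```python
from h import *
c=robot.read_camera('top'); g=c['color'].max(2)
u,v=375,185
m=g[v-16:v+17,u-16:u+17]; th=(m<50).astype(np.uint8); n_,lab,st,ce=cv2.connectedComponentsWithStats(th,connectivity=4)
for i in range(1,n_):
  if st[i][4]>50: print(st[i],ray(c,ce[i][0]+u-16,ce[i][1]+v-16,.011).round(4))
for d in robot.pinpoint('top','case_200_pocket'): print(d['confidence'],w(c,d['xyz']))
```

```text
[  0   5  31  27 117] [ 0.4431 -0.3785  0.011 ]
[  7   6  18  19 257] [ 0.4631 -0.4008  0.011 ]
0.94 [ 0.46395551 -0.39686824  0.00787002]
```

Emit:
jog_arm(
  plan=[
    [[3,-3,-0.5],[0,0,0.06]],
    [[3,-3,-0.5],[0,0,0.06]],
    [[3,-3,-0.5],[0,0,0.06]],
    [[3,-3,-0.5],[0,0,0.06]],
    [[3,-3,-0.5],[0,0,0]],
  ],
  fingers=0.5,
)

```text
time: 6.57
tcp_pos: [0.2706, 0.3668, 0.2292]
tool_rot: [-1.224, 1.189, 1.235]
wrist_force: [1.7, -0.0, 0.3]
gripper_width: 0.5
```

Emit:
jog_arm(
  plan=[
    [[3,-3.0,-0.5],[0,0,0]],
    [[3.5,-3.7,-0.5],[0,0,0]],
    [[3,-3.7,-0.5],[0,0,0]],
    [[3,-3.7,0],[0,0,0]],
    [[3,-3.7,0],[0,0,0]],
  ],
)

```text
time: 6.98
tcp_pos: [0.4064, 0.2095, 0.2159]
tool_rot: [-1.225, 1.185, 1.236]
wrist_force: [0.8, 1.5, -0.6]
gripper_width: 0.502
```

Run:
```python
from h import *
print(robot.read_state()['joint_positions'])
```

```text
[ 0.47018597  0.16094688 -0.3692612   1.03400519  0.00892478  0.43883279]
```

Emit:
jog_arm(
  plan=[
    [[2.5,-3.6,-1.0],[0,0,0.03]],
    [[1.7,-3.0,-1.0],[0,0,0]],
    [[0.4,-0.5,-1],[0,0,0]],
    [[0,0,0],[0,0,0]],
  ],
)

```text
time: 7.32
tcp_pos: [0.4574, 0.1333, 0.1875]
tool_rot: [-1.244, 1.169, 1.245]
wrist_force: [0.0, 1.0, 0.1]
gripper_width: 0.5
```

Run:
```python
from h import *
from scipy.spatial.transform import Rotation as R
c=grab('side','s1.png'); t=grab('top','t1.png')
a=cv2.resize(t['color'][140:220,145:225],(400,400),interpolation=3); b=cv2.resize(c['color'][150:250,160:260],(400,400),interpolation=3)
cv2.imwrite('pics/crop2.png',np.hstack([a,b]))
s=robot.read_state(); print(s['tcp_pos'],R.from_rotvec(s['tool_rot']).as_matrix().round(3))
for dz in(0,.022):
  P=s['tcp_pos']-[0,0,dz]; print(proj(c,P),proj(t,P))
```

```text
[0.45708215 0.13515045 0.18890851] [[ 0.01  -0.998 -0.055]
 [ 0.012 -0.055  0.998]
 [-1.    -0.011  0.011]]
[206.07024335 185.82497012] [181.07534855 174.44934305]
[206.45675675 194.75428267] [182.6798714  176.19579787]
```

View pics/crop2.png

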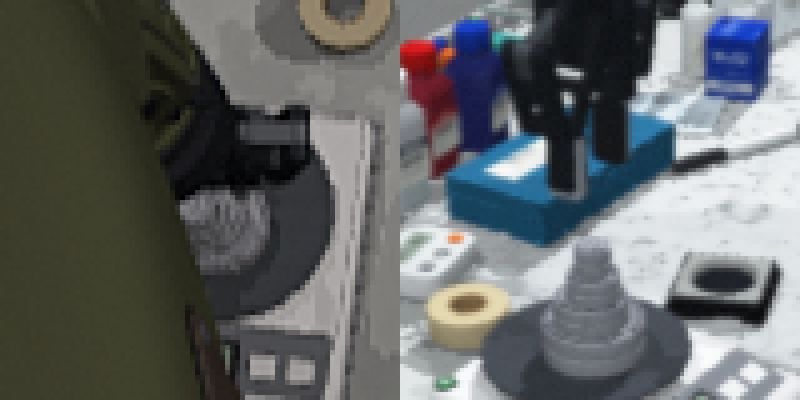

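```bash
cat >> h.py <<'E'
from scipy.spatial.transform import Rotation as R
def go(tgt):
    s=robot.read_state(); M=R.from_rotvec(s['tool_rot'])
    D=R.from_matrix(np.array([[0,-1,0],[0,0,1],[-1,0,0]],float))
    print('d cm',((np.array(tgt)-s['tcp_pos'])*100).round(2),'rot',(D*M.inv()).as_rotvec().round(3),'F',s['wrist_force'].round(1),'t',s['time'],'g',round(s['gripper_width'],3))
E
python3 -c "
from h import *
go([.4505,.142,.138])"
```

```text
d cm [-0.66  0.68 -5.09] rot [-0.011  0.011 -0.055] F [-0.5 -0.8  0.5] t 7.4167 g 0.5
```

Emit:
jog_arm(
  plan=[
    [[-0.4,0.4,-1.0],[-0.011,0.011,-0.055]],
    [[-0.3,0.3,-1.5],[0,0,0]],
    [[0,0,-1.5],[0,0,0]],
    [[0,0,-0.5],[0,0,0]],
    [[0,0,0],[0,0,0]],
  ],
)

```text
time: 7.83
tcp_pos: [0.4492, 0.1487, 0.1469]
tool_rot: [-1.212, 1.2, 1.212]
wrist_force: [-0.6, -0.2, 0.1]
gripper_width: 0.5
```

```bash
python3 -c "
from h import *
go([.4505,.142,.138])
c=grab('side','s2.png')
cv2.imwrite('pics/crop3.png',cv2.resize(c['color'][170:250,165:245],(560,560),interpolation=3))
"
```

```text
d cm [ 0.13 -0.67 -0.89] rot [-0.004  0.005 -0.006] F [-0.6 -0.2  0.1] t 7.8333 g 0.5
```

View pics/crop3.png

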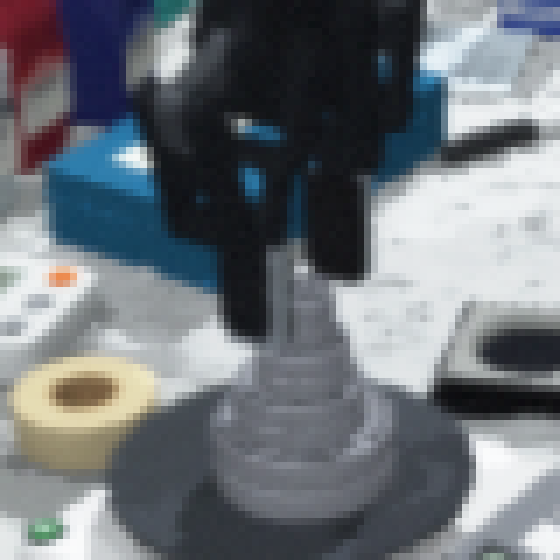

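Emit:
jog_arm(
  plan=[
    [[0.1,-0.6,0],[-0.004,0.005,-0.006]],
    [[0,0,0],[0,0,0]],
    [[0,0,-0.8],[0,0,0]],
    [[0,0,0],[0,0,0]],
  ],
)

```text
time: 8.22
tcp_pos: [0.452, 0.144, 0.1421]
tool_rot: [-1.211, 1.204, 1.208]
wrist_force: [0.3, 0.3, 0.6]
gripper_width: 0.504
```

```bash
python3 -c "
from h import *
go([.4505,.142,.138])
c=grab('side','s3.png')
cv2.imwrite('pics/crop4.png',cv2.resize(c['color'][170:250,165:245],(560,560),interpolation=3))
"
```

```text
d cm [-0.15 -0.2  -0.41] rot [-0.002  0.005 -0.002] F [0.3 0.3 0.6] t 8.2167 g 0.504
```

View pics/crop4.png

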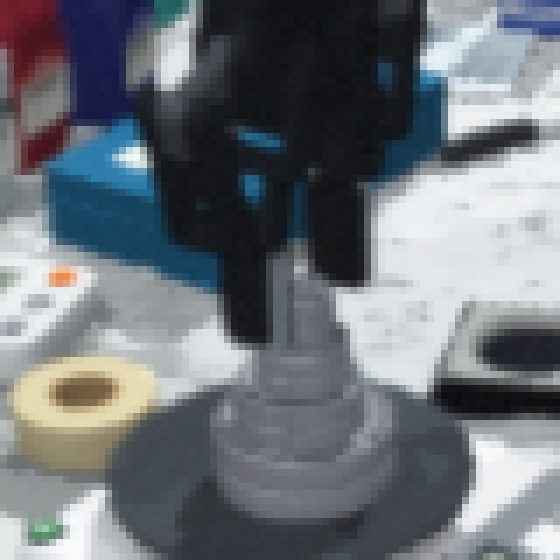

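Emit:
jog_arm(
  plan=[
    [[-0.2,-0.15,-0.2],[0,0.005,0]],
    [[0,0,-0.1],[0,0,0]],
    [[0,0,0],[0,0,0]],
  ],
)

```text
time: 8.52
tcp_pos: [0.4507, 0.1424, 0.1398]
tool_rot: [-1.209, 1.206, 1.21]
wrist_force: [0.0, 0.1, -0.1]
gripper_width: 0.5
```

Emit:
jog_arm(
  plan=[
    [[0,0,0],[0,0,0]],
    [[0,0,0],[0,0,0]],
    [[0,0,0],[0,0,0]],
    [[0,0,0],[0,0,0]],
  ],
  fingers=0.15,
)

```text
time: 8.85
tcp_pos: [0.4509, 0.1423, 0.1401]
tool_rot: [-1.208, 1.206, 1.21]
wrist_force: [0.4, 0.2, -0.8]
gripper_width: 0.226
```

```bash
python3 -c "
from h import *
go([.4505,.142,.138])
c=grab('side','s4.png')
cv2.imwrite('pics/crop5.png',cv2.resize(c['color'][170:250,165:245],(560,560),interpolation=3))
"
```

```text
d cm [-0.04 -0.03 -0.21] rot [-0.003  0.001 -0.001] F [ 0.4  0.2 -0.8] t 8.85 g 0.226
```

View pics/crop5.png

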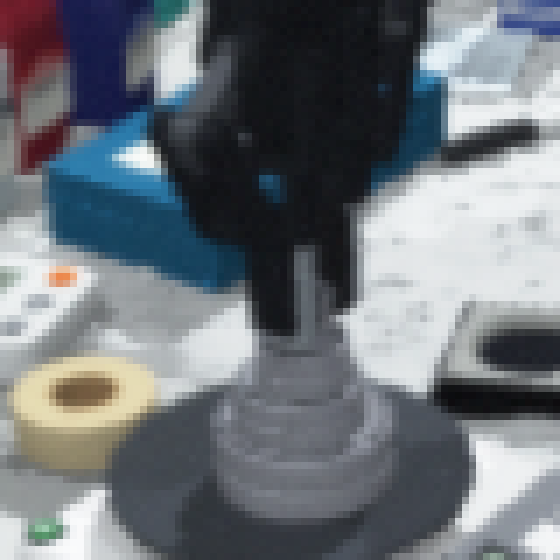

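Emit:
jog_arm(
  plan=[
    [[0,0,0],[0,0,0]],
    [[0,0,0],[0,0,0]],
    [[0,0,0.5],[0,0,0]],
    [[0,0,1.5],[0,0,0]],
    [[0,0,2.5],[0,0,0]],
  ],
  fingers=0,
)

```text
time: 9.32
tcp_pos: [0.4467, 0.1409, 0.1818]
tool_rot: [-1.206, 1.217, 1.216]
wrist_force: [0.3, -0.0, -0.9]
gripper_width: 0.224
```

```bash
python3 -c "
from h import *
go([.452,-.233,.12])
c=grab('side','s5.png')
cv2.imwrite('pics/crop6.png',cv2.resize(c['color'][150:250,165:265],(560,560),interpolation=3))
"
```

```text
d cm [  0.53 -37.39  -6.18] rot [ 0.001 -0.01  -0.001] F [ 0.3 -0.  -0.9] t 9.3167 g 0.224
```

View pics/crop6.png

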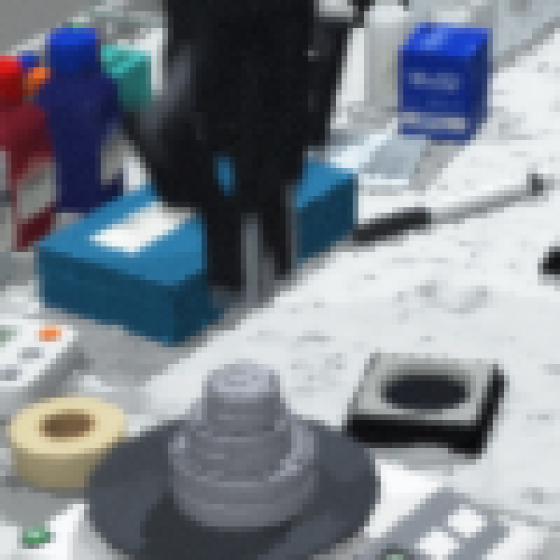

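Emit:
jog_arm(
  plan=[
    [[0.2,-2.0,0],[0,-0.01,0]],
    [[0.1,-3.5,0],[0,0,0]],
    [[0,-3.8,0],[0,0,0]],
    [[0,-3.8,0],[0,0,0]],
    [[0,-3.8,-0.5],[0,0,0]],
  ],
)

```text
time: 9.78
tcp_pos: [0.4579, -0.0252, 0.1883]
tool_rot: [-1.227, 1.179, 1.207]
wrist_force: [1.4, -1.0, -0.2]
gripper_width: 0.223
```

Emit:
jog_arm(
  plan=[
    [[0.1,-3.8,-1],[0,0,0]],
    [[0.1,-3.8,-1.5],[0,0,0]],
    [[0,-3.5,-1.5],[0,0,0]],
    [[0,-3.0,-1],[0,0,0]],
    [[0,-2,0],[0,0,0]],
  ],
)

```text
time: 10.2
tcp_pos: [0.4604, -0.1969, 0.1392]
tool_rot: [-1.231, 1.177, 1.198]
wrist_force: [0.1, 1.8, -0.6]
gripper_width: 0.222
```

```bash
python3 -c "
from h import *
go([.452,-.233,.06])"
```

```text
d cm [-0.84 -3.61 -7.92] rot [-0.004  0.031 -0.014] F [ 0.1  1.8 -0.6] t 10.2 g 0.222
```

Emit:
jog_arm(
  plan=[
    [[-0.5,-1.5,-2.0],[-0.004,0.03,-0.014]],
    [[-0.3,-0.8,-2.5],[0,0,0]],
    [[0,0,-2.0],[0,0,0]],
    [[0,0,0],[0,0,0]],
    [[0,0,0],[0,0,0]],
  ],
)

```text
time: 10.62
tcp_pos: [0.4537, -0.2289, 0.0737]
tool_rot: [-1.207, 1.214, 1.195]
wrist_force: [0.1, 0.6, 0.3]
gripper_width: 0.226
```

```bash
python3 -c "
from h import *
go([.452,-.233,.06])
t=grab('top','t6.png');c=grab('side','s6.png')
a=cv2.resize(t['color'][140:240,270:370],(400,400),interpolation=3); b=cv2.resize(c['color'][150:250,220:320],(400,400),interpolation=3)
cv2.imwrite('pics/crop7.png',np.hstack([a,b]))
"
```

```text
d cm [-0.17 -0.41 -1.37] rot [0.004 0.005 0.011] F [0.1 0.6 0.3] t 10.6167 g 0.226
```

View pics/crop7.png

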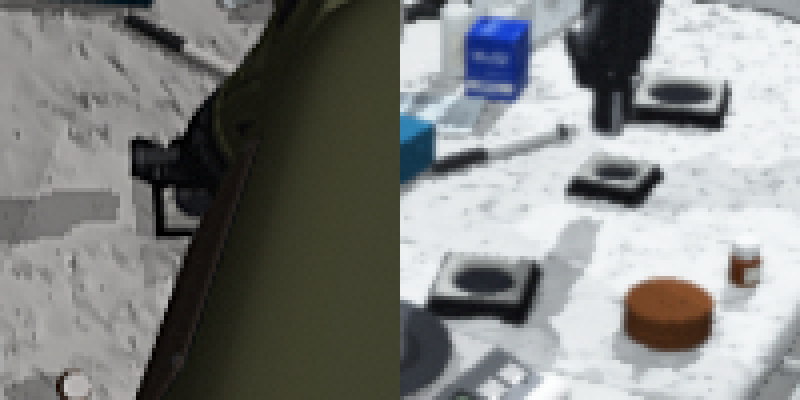

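Emit:
jog_arm(
  plan=[
    [[-0.15,-0.4,-0.8],[0.004,0.005,0.01]],
    [[0,0,-0.8],[0,0,0]],
    [[0,0,0],[0,0,0]],
  ],
)

```text
time: 10.97
tcp_pos: [0.4552, -0.233, 0.0608]
tool_rot: [-1.217, 1.205, 1.205]
wrist_force: [-0.9, 0.8, -0.6]
gripper_width: 0.223
```

```bash
python3 -c "
from h import *
go([.452,-.233,.048])
c=grab('side','s7.png')
print(ray(c,274.2,193,.01), proj(c,[.452,-.233,.009]))
b=cv2.resize(c['color'][160:220,240:310],(700,600),interpolation=3)
cv2.imwrite('pics/crop8.png',b)
"
```

```text
d cm [-0.32 -0.   -1.28] rot [ 0.003  0.007 -0.003] F [-0.9  0.8 -0.6] t 10.9667 g 0.223
[ 0.44937821 -0.23826055  0.01      ] [272.74364573 193.78112413]
```

View pics/crop8.png

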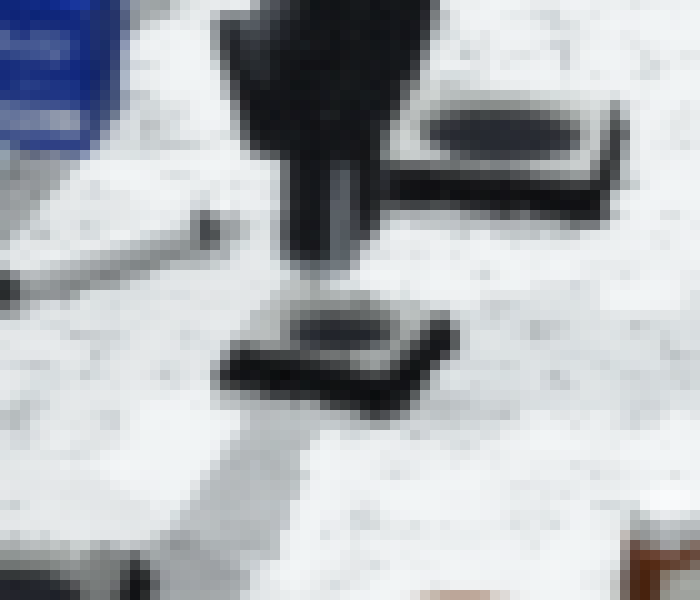

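Emit:
jog_arm(
  plan=[
    [[-0.45,-0.2,-0.5],[0.003,0.007,0]],
    [[0,0,-0.5],[0,0,0]],
    [[0,0,-0.2],[0,0,0]],
    [[0,0,0],[0,0,0]],
  ],
)

```text
time: 11.35
tcp_pos: [0.4514, -0.2352, 0.0491]
tool_rot: [-1.214, 1.207, 1.211]
wrist_force: [0.1, -0.4, -0.5]
gripper_width: 0.226
```

```bash
python3 -c "
from h import *
go([.451,-.235,.038])
c=grab('side','s8.png')
b=cv2.resize(c['color'][160:220,240:310],(700,600),interpolation=3)
cv2.imwrite('pics/crop9.png',b)
"
```

```text
d cm [-0.04  0.02 -1.11] rot [ 0.001  0.001 -0.004] F [ 0.1 -0.4 -0.5] t 11.35 g 0.226
```

View pics/crop9.png

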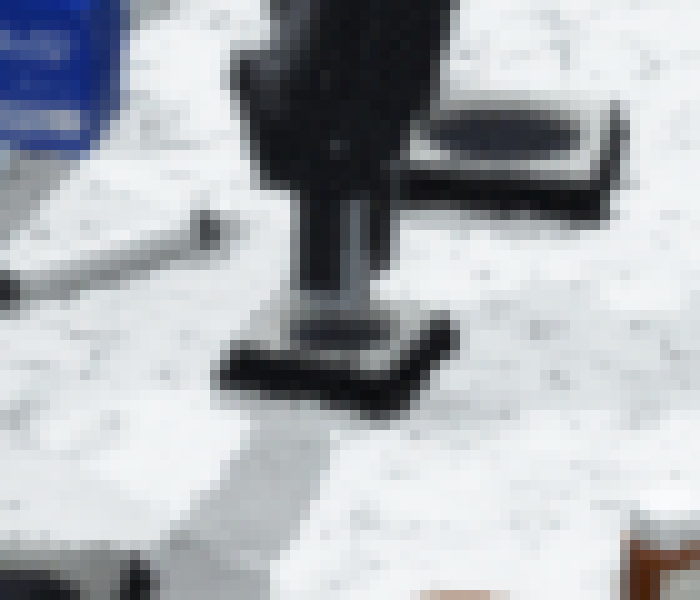

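Lined up over the pocket at (274,193). I'm lowering now.

Emit:
jog_arm(
  plan=[
    [[0,0,-0.5],[0,0,0]],
    [[0,0,-0.4],[0,0,0]],
    [[0,0,-0.1],[0,0,0]],
    [[0,0,0],[0,0,0]],
  ],
)

```text
time: 11.73
tcp_pos: [0.4516, -0.2352, 0.0383]
tool_rot: [-1.214, 1.207, 1.211]
wrist_force: [0.3, 0.1, 0.2]
gripper_width: 0.226
```

```bash
python3 -c "
from h import *
go([.451,-.235,.036])"
```

```text
d cm [-0.06  0.02 -0.23] rot [ 0.001  0.002 -0.004] F [0.3 0.1 0.2] t 11.7333 g 0.226
```

Emit:
jog_arm(
  plan=[
    [[0,0,-0.15],[0,0,0]],
    [[0,0,0],[0,0,0]],
  ],
)

```text
time: 11.9
tcp_pos: [0.4517, -0.2353, 0.0374]
tool_rot: [-1.214, 1.207, 1.21]
wrist_force: [-0.4, -0.0, -0.5]
gripper_width: 0.224
```

Emit:
jog_arm(
  plan=[
    [[0,0,-0.1],[0,0,0]],
    [[0,0,0],[0,0,0]],
  ],
)

```text
time: 12.07
tcp_pos: [0.4519, -0.2354, 0.0375]
tool_rot: [-1.215, 1.207, 1.209]
wrist_force: [0.6, -0.0, -0.2]
gripper_width: 0.222
```

Emit:
jog_arm(
  plan=[
    [[0,0,-0.15],[0,0,0]],
    [[0,0,-0.1],[0,0,0]],
    [[0,0,0],[0,0,0]],
  ],
)

```text
time: 12.32
tcp_pos: [0.4522, -0.2356, 0.0376]
tool_rot: [-1.217, 1.206, 1.208]
wrist_force: [0.2, -0.8, -0.8]
gripper_width: 0.227
```

Emit:
jog_arm(
  plan=[
    [[0,0,-0.1],[0,0,0]],
    [[0,0,0],[0,0,0]],
  ],
)

```text
time: 12.48
tcp_pos: [0.4525, -0.2357, 0.0373]
tool_rot: [-1.218, 1.206, 1.207]
wrist_force: [-1.4, 0.0, 0.7]
gripper_width: 0.225
```

Emit:
jog_arm(
  plan=[
    [[-0.1,0,-0.4],[0.002,0.006,-0.003]],
    [[0,0,0],[0,0,0]],
  ],
)

```text
time: 12.65
tcp_pos: [0.4532, -0.2361, 0.0379]
tool_rot: [-1.214, 1.208, 1.206]
wrist_force: [-0.4, -0.4, -0.8]
gripper_width: 0.225
```

```bash
python3 -c "
from h import *
go([.451,-.235,.036])
c=grab('side','s9.png')
b=cv2.resize(c['color'][160:220,240:310],(700,600),interpolation=3)
cv2.imwrite('pics/crop10.png',b)
"
```

```text
d cm [-0.22  0.11 -0.19] rot [ 0.003  0.004 -0.001] F [-0.4 -0.4 -0.8] t 12.65 g 0.225
```

View pics/crop10.png

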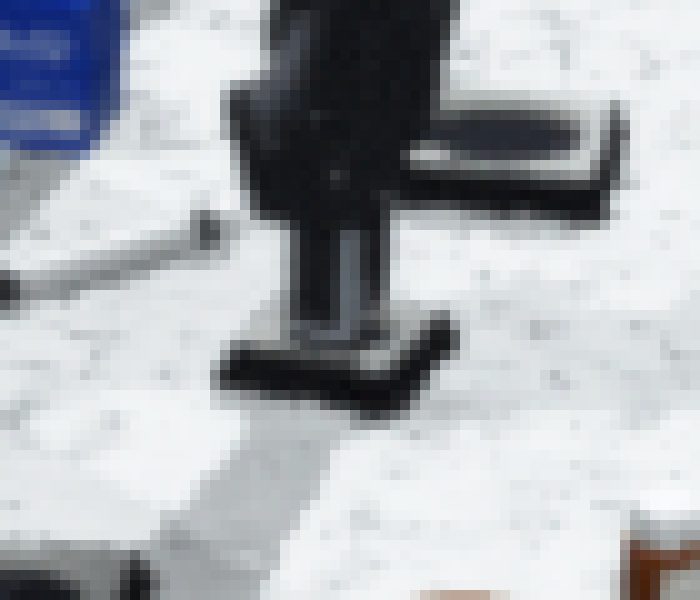

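Emit:
jog_arm(
  plan=[
    [[-0.1,0.1,-0.3],[0,0,0]],
  ],
)

```text
time: 12.78
tcp_pos: [0.4539, -0.2365, 0.0368]
tool_rot: [-1.218, 1.208, 1.202]
wrist_force: [-7.5, 2.8, 37.1]
gripper_width: 0.221
```

Emit:
jog_arm(
  plan=[
    [[-0.1,0.1,-0.3],[0,0,0]],
  ],
)

```text
time: 12.87
tcp_pos: [0.4538, -0.2365, 0.0368]
tool_rot: [-1.221, 1.209, 1.198]
wrist_force: [-10.2, 4.6, 39.1]
gripper_width: 0.226
```

Emit:
jog_arm(
  plan=[
    [[0,0,0],[0,0,0]],
    [[0,0,0],[0,0,0]],
  ],
)

```text
time: 13.03
tcp_pos: [0.4535, -0.2364, 0.0379]
tool_rot: [-1.222, 1.209, 1.197]
wrist_force: [0.2, -0.0, -0.5]
gripper_width: 0.222
```

Emit:
jog_arm(
  plan=[
    [[0,0,0],[0,0,0]],
    [[0,0,0],[0,0,0]],
    [[0,0,0],[0,0,0]],
    [[0,0,0],[0,0,0]],
  ],
  fingers=0.45,
)

```text
time: 13.37
tcp_pos: [0.4535, -0.2364, 0.0359]
tool_rot: [-1.221, 1.209, 1.198]
wrist_force: [1.7, -0.1, 4.2]
gripper_width: 0.451
```

```bash
python3 -c "
from h import *
go([.451,-.235,.036])
c=grab('side','s10.png')
b=cv2.resize(c['color'][160:220,240:310],(700,600),interpolation=3)
cv2.imwrite('pics/crop11.png',b)
"
```

```text
d cm [-0.25  0.14  0.01] rot [ 0.01   0.009 -0.001] F [ 1.7 -0.1  4.2] t 13.3667 g 0.451
```

View pics/crop11.png

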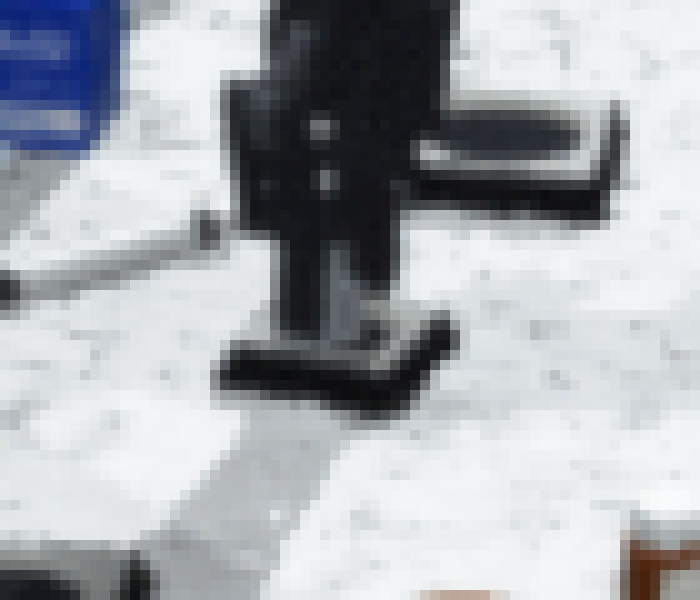

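Emit:
jog_arm(
  plan=[
    [[0,0,0.5],[0,0,0]],
    [[0,0,1.0],[0,0,0]],
    [[0,0,2],[0,0,0]],
    [[0,0,3],[0,0,0]],
    [[0,0,3.5],[0,0,0]],
  ],
)

```text
time: 13.83
tcp_pos: [0.4469, -0.233, 0.1315]
tool_rot: [-1.207, 1.215, 1.215]
wrist_force: [0.5, -0.3, 0.4]
gripper_width: 0.448
```

```bash
python3 -c "
from h import *
go([.4545,.143,.18])
c=grab('side','s11.png')
b=cv2.resize(c['color'][160:220,240:310],(700,600),interpolation=3)
cv2.imwrite('pics/crop12.png',b)
"
```

```text
d cm [ 0.76 37.6   4.85] rot [ 0.001 -0.008 -0.001] F [ 0.5 -0.3  0.4] t 13.8333 g 0.448
```

View pics/crop12.png

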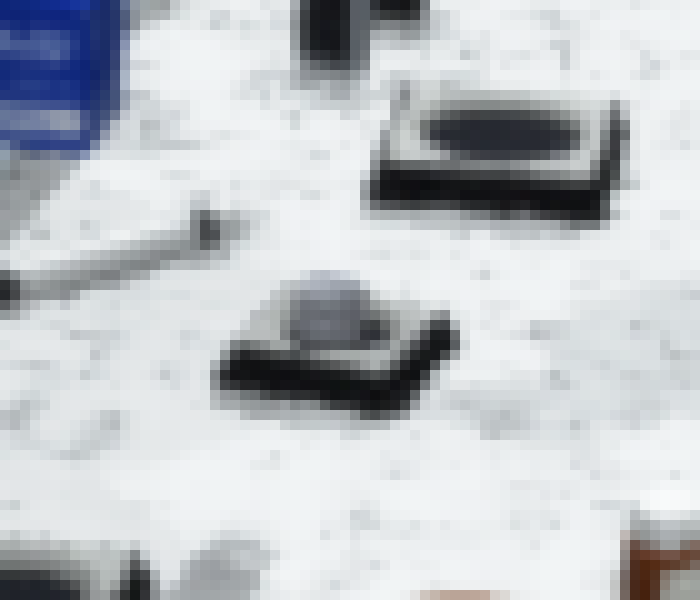

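Emit:
jog_arm(
  plan=[
    [[0.3,2.5,1.5],[0,-0.008,0]],
    [[0.2,3.5,2],[0,0,0]],
    [[0,3.8,1.5],[0,0,0]],
    [[0,3.8,0.5],[0,0,0]],
    [[0,3.8,0],[0,0,0]],
  ],
  fingers=0.6,
)

```text
time: 14.3
tcp_pos: [0.4609, -0.0635, 0.2019]
tool_rot: [-1.221, 1.206, 1.174]
wrist_force: [1.0, 0.0, -0.4]
gripper_width: 0.599
```

Emit:
jog_arm(
  plan=[
    [[0.2,3.8,0],[0,0,0]],
    [[0.2,3.8,0],[0,0,0]],
    [[0,3.5,0],[0,0,0]],
    [[0,3,0],[0,0,0]],
    [[0,1.5,0],[0,0,0]],
  ],
)

```text
time: 14.72
tcp_pos: [0.4653, 0.1034, 0.2052]
tool_rot: [-1.224, 1.197, 1.171]
wrist_force: [0.0, -0.5, 0.8]
gripper_width: 0.601
```

```bash
python3 -c "
from h import *
go([.4545,.143,.17])
t=grab('top','t12.png');c=grab('side','s12.png')
a=cv2.resize(t['color'][160:220,290:350],(400,400),interpolation=3); b=cv2.resize(c['color'][160:220,240:300],(400,400),interpolation=3)
cv2.imwrite('pics/crop13.png',np.hstack([a,b]))
for l in ('weight_50_center','case_50_pocket'):
  for n,k in(('top',t),('side',c)):
    print(l,n,[(round(d['confidence'],2),w(k,d['xyz']).round(3).tolist(),proj(k,w(k,d['xyz'])).round(1).tolist()) for d in robot.pinpoint(n,l)])
"
```

```text
d cm [-1.08  3.96 -3.52] rot [0.01  0.034 0.011] F [ 0.  -0.5  0.8] t 14.7167 g 0.601
weight_50_center top [(0.34, [0.45, -0.23, 0.009], [317.5, 188.6])]
weight_50_center side [(0.59, [0.456, -0.232, 0.012], [271.5, 192.6])]
case_50_pocket top [(0.55, [0.455, -0.227, 0.009], [316.4, 186.9])]
case_50_pocket side [(0.66, [0.447, -0.235, 0.007], [274.4, 194.3])]
```

View pics/crop13.png

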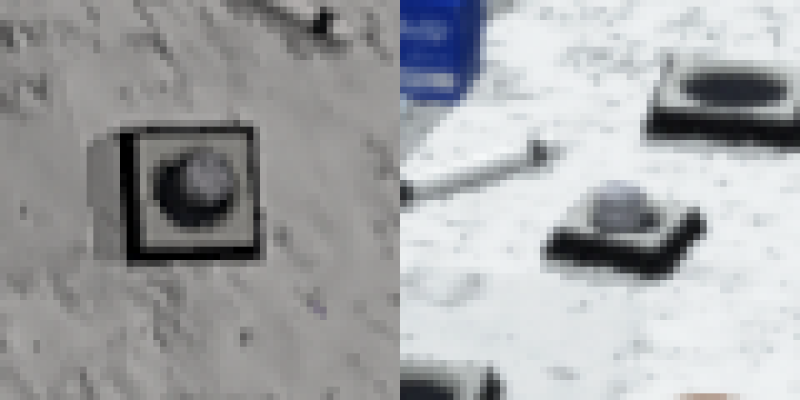

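Run:
```python
from h import *
from scipy.optimize import least_squares
c=robot.read_camera('top')
x0,y0,S=300,172,20
im=cv2.resize(c['color'][y0:y0+30,x0:x0+35],None,fx=S,fy=S,interpolation=cv2.INTER_NEAREST)
def circ(cx,cy,r,z,col):
    p=np.array([(proj(c,[cx+r*np.cos(a),cy+r*np.sin(a),z])+.5-[x0,y0])*S for a in np.linspace(0,6.28,60)]).astype(int)
    cv2.polylines(im,[p],True,col,1)
circ(.4512,-.234,.020,.015,(0,255,255))
circ(.4512,-.234,.017,.009,(0,255,0))
circ(.455,-.237,.011,.0258,(0,0,255)); circ(.455,-.237,.011,.009,(255,0,255))
cv2.imwrite('pics/ov1.png',im)
```

```text
(no output)
```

View pics/ov1.png

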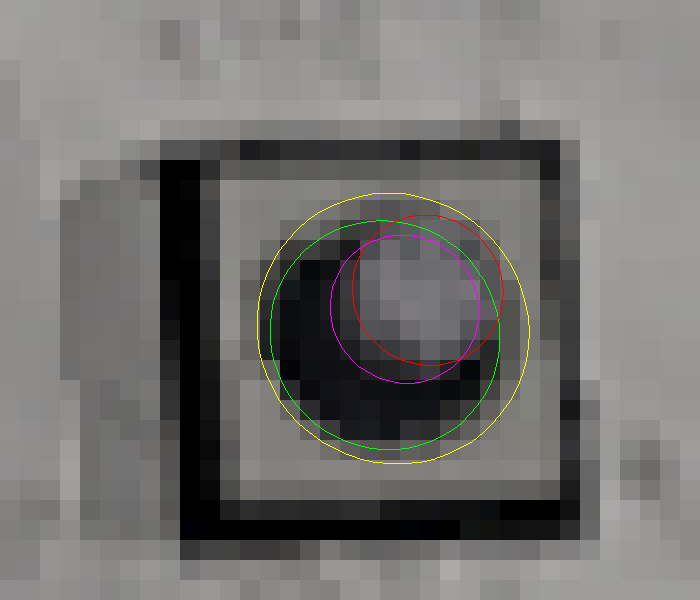

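Emit:
jog_arm(
  plan=[
    [[-0.6,2.0,-0.8],[0.01,0.034,0.011]],
    [[-0.4,1.3,-1.2],[0,0,0]],
    [[0,0,-1.0],[0,0,0]],
    [[0,0,-0.5],[0,0,0]],
    [[0,0,0],[0,0,0]],
  ],
)

```text
time: 15.48
tcp_pos: [0.4564, 0.1273, 0.1694]
tool_rot: [-1.199, 1.219, 1.196]
wrist_force: [0.5, -0.2, 0.7]
gripper_width: 0.6
```

```bash
python3 -c "
from h import *
go([.4545,.143,.1225])
c=grab('side','s13.png')
for P in ([.455,.144,.1131],[.455,.144,.0973],[.455,.144,.105]): print(proj(c,P))
for l in ('weight_100_center','weight_200_center'):
    print(l,[(round(d['confidence'],2),w(c,d['xyz']).round(3).tolist(),proj(c,w(c,d['xyz'])).round(1).tolist()) for d in robot.pinpoint('side',l)])
cv2.imwrite('pics/crop14.png',cv2.resize(c['color'][170:250,165:245],(640,640),interpolation=0)[:600])
"
```

```text
d cm [-0.19  1.57 -4.69] rot [ 0.002 -0.     0.016] F [ 0.5 -0.2  0.7] t 15.4833 g 0.6
[206.09079527 217.75416491]
[206.36476587 223.78920002]
[206.23167066 220.85900676]
weight_100_center [(0.59, [0.456, 0.145, 0.108], [205.4, 219.6])]
weight_200_center [(0.56, [0.45, -0.237, 0.007], [273.9, 194.0]), (0.48, [0.454, 0.137, 0.091], [208.6, 224.7])]
```

View pics/crop14.png

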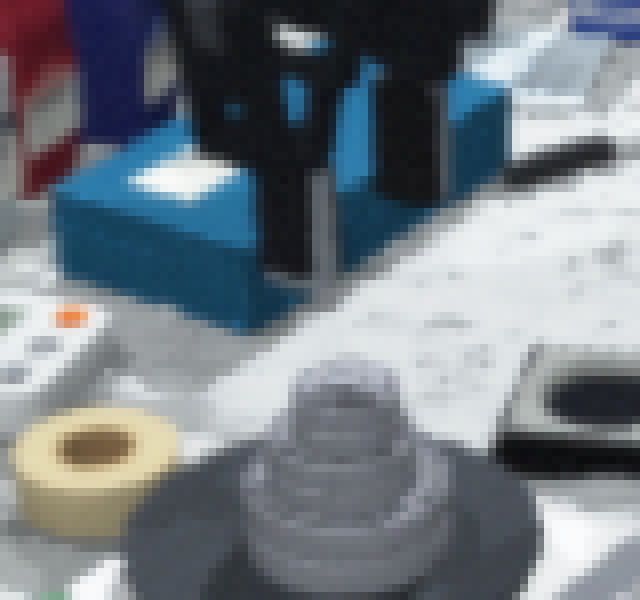

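Emit:
jog_arm(
  plan=[
    [[-0.3,1.4,0],[0,0,0.016]],
    [[0,0,-1.0],[0,0,0]],
    [[0,0,-1.5],[0,0,0]],
    [[0,0,-1.0],[0,0,0]],
    [[0,0,0],[0,0,0]],
  ],
)

```text
time: 16.05
tcp_pos: [0.4583, 0.1412, 0.1392]
tool_rot: [-1.211, 1.202, 1.198]
wrist_force: [0.7, -0.4, 0.3]
gripper_width: 0.597
```

```bash
python3 -c "
from h import *
go([.4525,.143,.1225])"
```

```text
d cm [-0.58  0.18 -1.67] rot [-0.001  0.012  0.004] F [ 0.7 -0.4  0.3] t 16.05 g 0.597
```

Emit:
jog_arm(
  plan=[
    [[-0.5,0.2,0],[0,0.012,0.004]],
    [[-0.1,0,-0.6],[0,0,0]],
    [[0,0,-0.6],[0,0,0]],
    [[0,0,0],[0,0,0]],
  ],
)

```text
time: 16.38
tcp_pos: [0.4534, 0.1431, 0.1289]
tool_rot: [-1.208, 1.206, 1.208]
wrist_force: [-0.3, -0.4, -1.0]
gripper_width: 0.6
```

```bash
python3 -c "
from h import *
go([.4525,.143,.1225])
c=grab('side','s14.png')
cv2.imwrite('pics/crop15.png',cv2.resize(c['color'][170:250,165:245],(640,640),interpolation=0)[:600])
"
```

```text
d cm [-0.09 -0.01 -0.64] rot [-0.002  0.002  0.001] F [-0.3 -0.4 -1. ] t 16.3833 g 0.6
```

View pics/crop15.png

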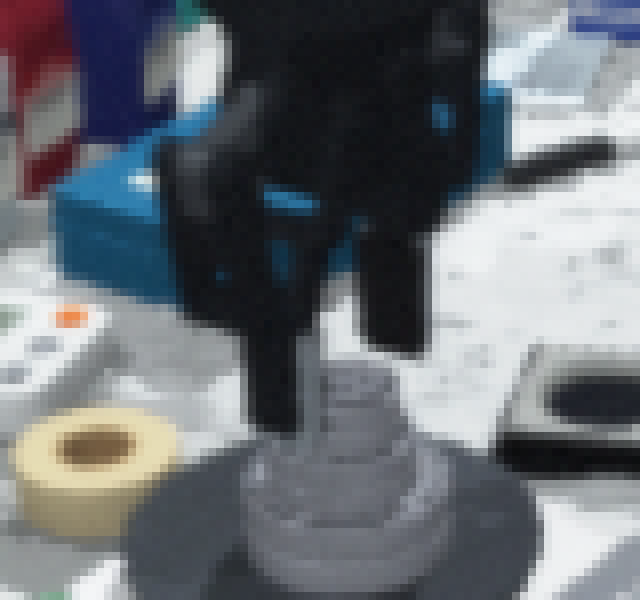

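Emit:
jog_arm(
  plan=[
    [[-0.15,0,-0.4],[0,0,0]],
    [[0,0,-0.25],[0,0,0]],
    [[0,0,0],[0,0,0]],
  ],
)

```text
time: 16.68
tcp_pos: [0.4526, 0.1433, 0.1228]
tool_rot: [-1.208, 1.204, 1.207]
wrist_force: [-0.4, -0.0, 0.5]
gripper_width: 0.603
```

Emit:
jog_arm(
  plan=[
    [[0,0,0],[0,0,0]],
    [[0,0,0],[0,0,0]],
    [[0,0,0],[0,0,0]],
    [[0,0,0],[0,0,0]],
  ],
  fingers=0,
)

```text
time: 17.02
tcp_pos: [0.4527, 0.1434, 0.1232]
tool_rot: [-1.209, 1.204, 1.207]
wrist_force: [-0.7, -0.1, -2.1]
gripper_width: 0.344
```

```bash
python3 -c "
from h import *
go([.4525,.143,.1225])
c=grab('side','s15.png')
cv2.imwrite('pics/crop16.png',cv2.resize(c['color'][170:250,165:245],(640,640),interpolation=0)[:600])
"
```

```text
d cm [-0.02 -0.04 -0.07] rot [-0.003  0.004  0.001] F [-0.7 -0.1 -2.1] t 17.0167 g 0.344
```

View pics/crop16.png

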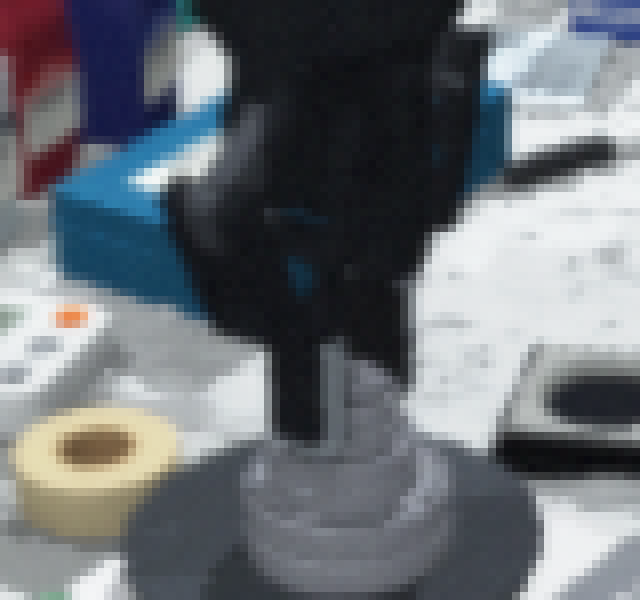

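Emit:
jog_arm(
  plan=[
    [[0,0,0.4],[0,0,0]],
    [[0,0,1.2],[0,0,0]],
    [[0.2,0,2],[0,0,0]],
    [[0.4,0,1.5],[0,0,0]],
    [[0.3,-1.5,0.5],[0,-0.01,0]],
  ],
)

```text
time: 17.48
tcp_pos: [0.4592, 0.1289, 0.1795]
tool_rot: [-1.213, 1.201, 1.206]
wrist_force: [0.5, 0.2, -1.0]
gripper_width: 0.343
```

Emit:
jog_arm(
  plan=[
    [[0.2,-3,0],[0,0,0]],
    [[0,-3.5,0],[0,0,0]],
    [[0,-3.5,0],[0,0,0]],
    [[0,-3,0],[0,0,0]],
    [[0,-2,0],[0,0,0]],
  ],
)

```text
time: 17.9
tcp_pos: [0.4641, -0.0236, 0.1838]
tool_rot: [-1.222, 1.189, 1.207]
wrist_force: [0.4, -0.2, -1.4]
gripper_width: 0.344
```

```bash
python3 -c "
from h import *
go([.4655,-.0405,.06])
c=grab('side','s16.png')
cv2.imwrite('pics/crop17.png',cv2.resize(c['color'][150:250,165:285],(720,600),interpolation=0))
"
```

```text
d cm [  0.14  -1.69 -12.38] rot [-0.004  0.017 -0.011] F [ 0.4 -0.2 -1.4] t 17.9 g 0.344
```

View pics/crop17.png

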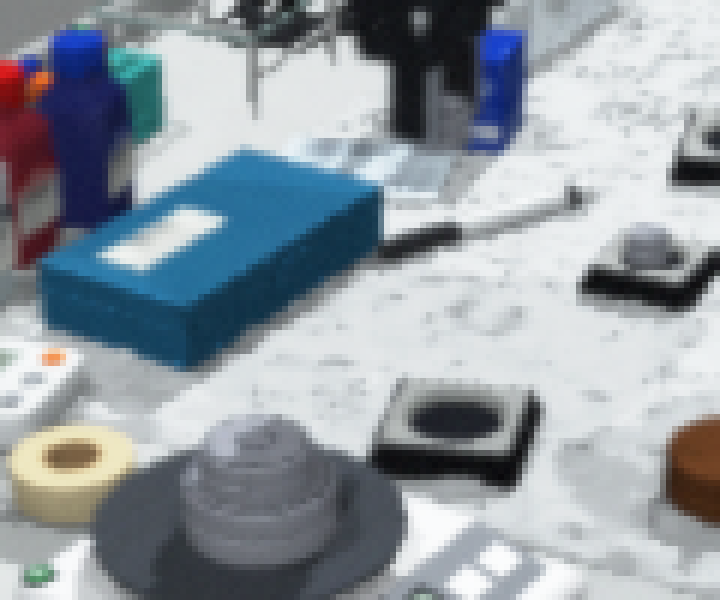

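Emit:
jog_arm(
  plan=[
    [[0,-0.8,-2],[-0.004,0.017,-0.011]],
    [[0,-0.4,-3],[0,0,0]],
    [[0,0,-3],[0,0,0]],
    [[0,0,-2],[0,0,0]],
    [[0,0,0],[0,0,0]],
  ],
)

```text
time: 18.37
tcp_pos: [0.4672, -0.0421, 0.0844]
tool_rot: [-1.208, 1.211, 1.192]
wrist_force: [-1.0, 0.6, -1.6]
gripper_width: 0.34
```

```bash
python3 -c "
from h import *
go([.4655,-.0405,.05])"
```

```text
d cm [-0.17  0.16 -3.44] rot [0.004 0.009 0.011] F [-1.   0.6 -1.6] t 18.3667 g 0.34
```

Emit:
jog_arm(
  plan=[
    [[-0.2,0.1,-1.0],[0.004,0.009,0.011]],
    [[0,0,-1.4],[0,0,0]],
    [[0,0,-0.6],[0,0,0]],
    [[0,0,0],[0,0,0]],
  ],
)

```text
time: 18.7
tcp_pos: [0.4663, -0.0403, 0.0549]
tool_rot: [-1.211, 1.207, 1.211]
wrist_force: [-0.6, 0.1, -1.5]
gripper_width: 0.342
```

```bash
python3 -c "
from h import *
go([.4655,-.0405,.05])
c=grab('side','s17.png')
print(proj(c,[.4655,-.0405,.009]))
cv2.imwrite('pics/crop18.png',cv2.resize(c['color'][170:240,200:280],(800,600),interpolation=0)[:])
"
```

```text
d cm [-0.08 -0.02 -0.49] rot [-0.001  0.    -0.003] F [-0.6  0.1 -1.5] t 18.7 g 0.342
[240.09598354 220.36108312]
```

View pics/crop18.png

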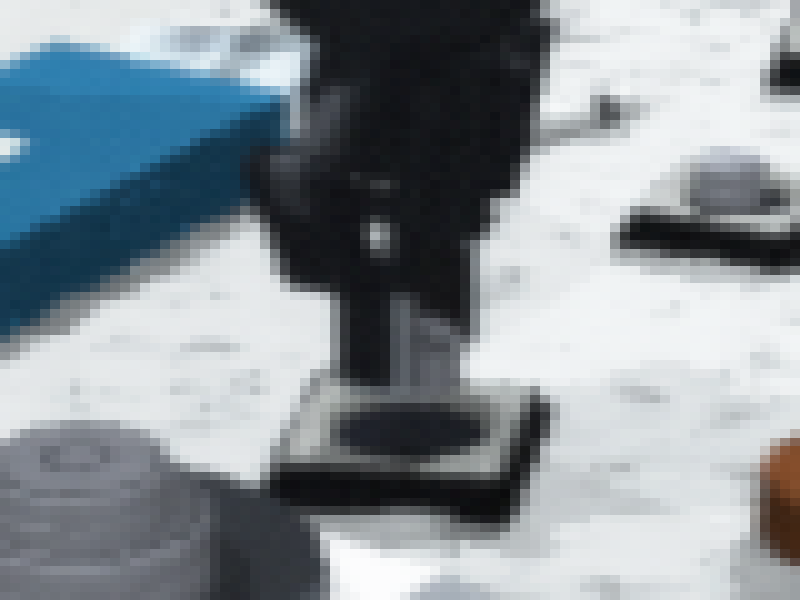

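Emit:
jog_arm(
  plan=[
    [[-0.2,0,-0.4],[0,0,0]],
    [[0,0,-0.6],[0,0,0]],
    [[0,0,-0.3],[0,0,0]],
    [[0,0,0],[0,0,0]],
  ],
)

```text
time: 19.08
tcp_pos: [0.4672, -0.0402, 0.0442]
tool_rot: [-1.215, 1.202, 1.207]
wrist_force: [-0.5, -1.0, -1.2]
gripper_width: 0.345
```

```bash
python3 -c "
from h import *
go([.4645,-.0405,.036])
c=grab('side','s18.png')
cv2.imwrite('pics/crop19.png',cv2.resize(c['color'][170:240,200:280],(800,600),interpolation=0)[:])
"
```

```text
d cm [-0.27 -0.03 -0.82] rot [-0.     0.007 -0.004] F [-0.5 -1.  -1.2] t 19.0833 g 0.345
```

View pics/crop19.png

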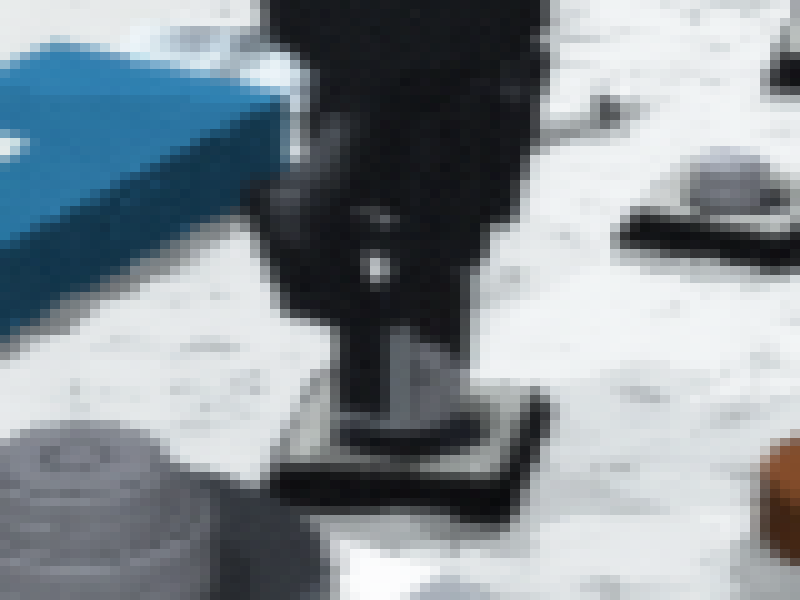

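Emit:
jog_arm(
  plan=[
    [[-0.35,0,0],[0,0.007,0]],
    [[-0.1,0,-0.2],[0,0,0]],
    [[-0.05,0,-0.3],[0,0,0]],
    [[0,0,-0.1],[0,0,0]],
    [[0,0,0],[0,0,0]],
  ],
)

```text
time: 19.55
tcp_pos: [0.4623, -0.0403, 0.0386]
tool_rot: [-1.212, 1.207, 1.211]
wrist_force: [-0.8, 0.1, -1.6]
gripper_width: 0.343
```

```bash
python3 -c "
from h import *
go([.4645,-.0405,.036])"
```

```text
d cm [ 0.22 -0.02 -0.26] rot [-0.     0.001 -0.004] F [-0.8  0.1 -1.6] t 19.55 g 0.343
```

Emit:
jog_arm(
  plan=[
    [[0.1,0,-0.2],[0,0,0]],
    [[0,0,-0.1],[0,0,0]],
  ],
)

```text
time: 19.72
tcp_pos: [0.4632, -0.0403, 0.0363]
tool_rot: [-1.212, 1.207, 1.211]
wrist_force: [-4.8, 0.9, 18.9]
gripper_width: 0.34
```

Emit:
jog_arm(
  plan=[
    [[0,0,-0.15],[0,0,0]],
  ],
)

```text
time: 19.8
tcp_pos: [0.4633, -0.0404, 0.0362]
tool_rot: [-1.212, 1.207, 1.211]
wrist_force: [-6.5, 2.0, 24.3]
gripper_width: 0.346
```

Emit:
jog_arm(
  plan=[
    [[0,0,0],[0,0,0]],
    [[0,0,0],[0,0,0]],
  ],
)

```text
time: 19.97
tcp_pos: [0.4636, -0.0403, 0.0374]
tool_rot: [-1.213, 1.206, 1.21]
wrist_force: [0.5, -0.4, -0.5]
gripper_width: 0.34
```

Emit:
jog_arm(
  plan=[
    [[0,0,0],[0,0,0]],
    [[0,0,0],[0,0,0]],
    [[0,0,0],[0,0,0]],
  ],
  fingers=0.6,
)

```text
time: 20.22
tcp_pos: [0.4644, -0.0404, 0.0373]
tool_rot: [-1.214, 1.206, 1.209]
wrist_force: [0.4, -0.3, 0.5]
gripper_width: 0.601
```

Emit:
jog_arm(
  plan=[
    [[0,0,0.5],[0,0,0]],
    [[0,0,1.5],[0,0,0]],
    [[0,0,3],[0,0,0]],
    [[0,0,3.5],[0,0,0]],
    [[0,0,3.5],[0,0,0]],
  ],
)

```text
time: 20.63
tcp_pos: [0.4566, -0.0398, 0.1542]
tool_rot: [-1.203, 1.219, 1.224]
wrist_force: [0.7, -0.3, 0.1]
gripper_width: 0.601
```

```bash
python3 -c "
from h import *
go([.4645,.141,.18])
c=grab('side','s19.png')
cv2.imwrite('pics/crop20.png',cv2.resize(c['color'][180:250,185:265],(800,600),interpolation=0)[:])
for l in ('weight_200_center','weight_500_center'):
    print(l,[(round(d['confidence'],2),w(c,d['xyz']).round(3).tolist(),proj(c,w(c,d['xyz'])).round(1).tolist()) for d in robot.pinpoint('side',l)])
"
```

```text
d cm [ 0.79 18.08  2.58] rot [-0.001 -0.016 -0.003] F [ 0.7 -0.3  0.1] t 20.6333 g 0.601
weight_200_center [(0.81, [0.454, 0.139, 0.088], [207.9, 226.3])]
weight_500_center [(0.66, [0.336, -0.054, 0.012], [285.8, 228.2]), (0.6, [0.452, 0.135, 0.069], [210.0, 232.7])]
```

View pics/crop20.png

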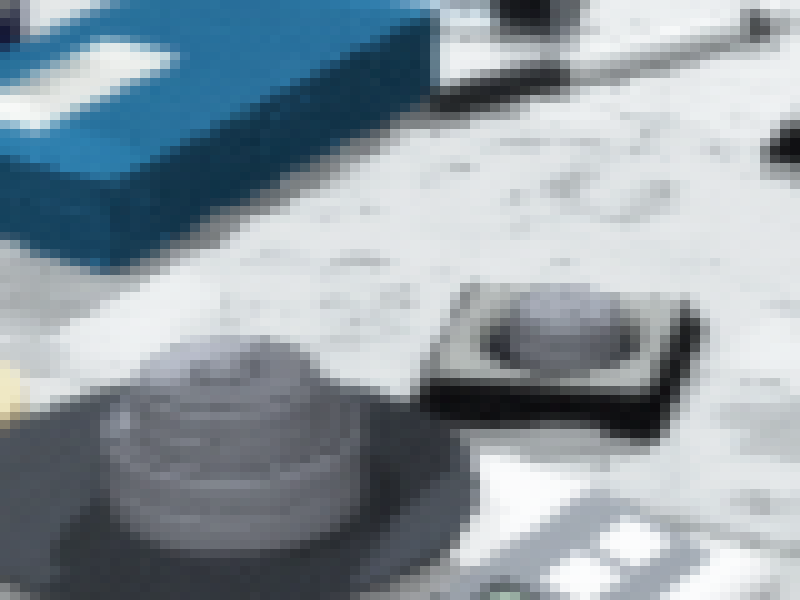

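```bash
python3 -c "
from h import *
c=grab('top','t20.png')
for l,z in (('weight_200_center',.0889),('weight_500_center',.06925)):
    print(l,[(round(d['confidence'],2),ray(c,*proj(c,w(c,d['xyz'])),z).round(3).tolist(),proj(c,w(c,d['xyz'])).round(1).tolist()) for d in robot.pinpoint('top',l)])
x0,y0,S=165,160,14
im=cv2.resize(c['color'][y0:y0+42,x0:x0+45],None,fx=S,fy=S,interpolation=0)
def circ(cx,cy,r,z,col):
    p=np.array([(proj(c,[cx+r*np.cos(a),cy+r*np.sin(a),z])+.5-[x0,y0])*S for a in np.linspace(0,6.28,60)]).astype(int)
    cv2.polylines(im,[p],True,col,1)
circ(.4535,.141,.022,.0973,(0,0,255)); circ(.454,.138,.030,.0805,(0,255,0))
cv2.imwrite('pics/ov2.png',im)
"
```

```text
weight_200_center [(0.5, [0.451, 0.14, 0.089], [185.8, 183.9])]
weight_500_center [(0.76, [0.457, 0.139, 0.069], [187.7, 183.0])]
```

View pics/ov2.png

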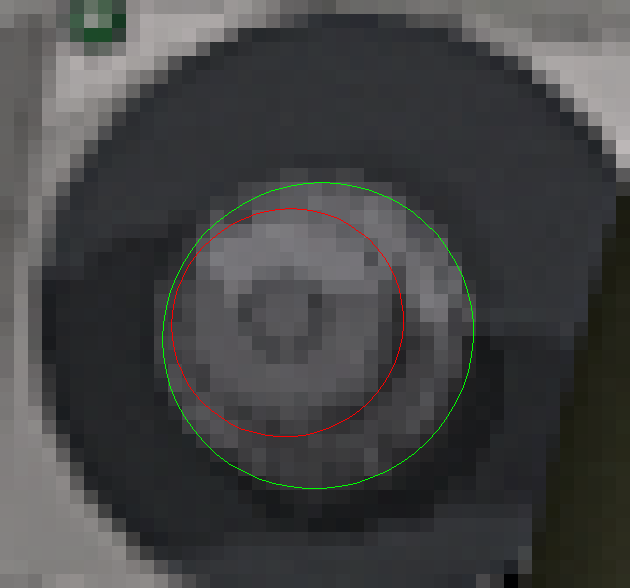

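Emit:
jog_arm(
  plan=[
    [[0.2,2.0,0.5],[0,-0.016,0]],
    [[0,3.4,0],[0,0,0]],
    [[0,3.6,0],[0,0,0]],
    [[0,3.6,0],[0,0,0]],
    [[-0.2,2.7,0],[0,0,0]],
  ],
  fingers=0.8,
)

```text
time: 21.35
tcp_pos: [0.4515, 0.1127, 0.1501]
tool_rot: [-1.198, 1.225, 1.21]
wrist_force: [0.9, 0.1, -0.3]
gripper_width: 0.799
```

Emit:
jog_arm(
  plan=[
    [[-0.2,1.5,-0.5],[0,0.01,0]],
    [[0,0.3,-1],[0,0,0]],
    [[0,0,0],[0,0,0]],
    [[0,0,0],[0,0,0]],
  ],
)

```text
time: 21.68
tcp_pos: [0.4441, 0.1364, 0.1287]
tool_rot: [-1.196, 1.239, 1.233]
wrist_force: [-0.3, -0.9, 0.1]
gripper_width: 0.796
```

```bash
python3 -c "
from h import *
go([.4535,.141,.1065])"
```

```text
d cm [ 0.94  0.46 -2.22] rot [ 0.005 -0.035  0.   ] F [-0.3 -0.9  0.1] t 21.6833 g 0.796
```

Emit:
jog_arm(
  plan=[
    [[0.6,0.4,0.1],[0.005,-0.035,0]],
    [[0.3,0,0],[0,0,0]],
    [[0,0,-0.5],[0,0,0]],
    [[0,0,0],[0,0,0]],
  ],
)

```text
time: 22.02
tcp_pos: [0.451, 0.1376, 0.1221]
tool_rot: [-1.206, 1.218, 1.211]
wrist_force: [0.0, 0.2, 0.2]
gripper_width: 0.804
```

```bash
python3 -c "
from h import *
go([.4535,.141,.1065])
c=grab('side','s20.png')
cv2.imwrite('pics/crop21.png',cv2.resize(c['color'][180:250,170:250],(800,600),interpolation=0)[:])
"
```

```text
d cm [ 0.25  0.34 -1.56] rot [ 0.003 -0.007  0.003] F [0.  0.2 0.2] t 22.0167 g 0.804
```

View pics/crop21.png

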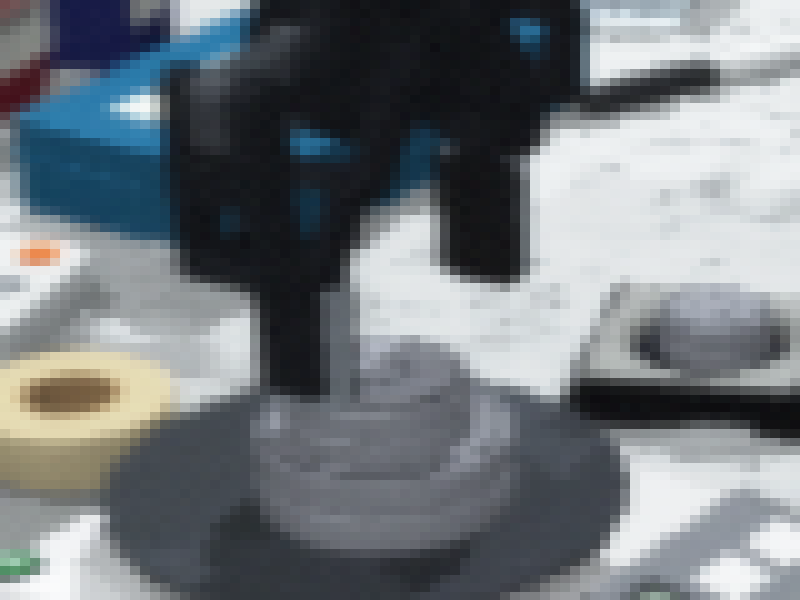

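Emit:
jog_arm(
  plan=[
    [[0.25,0.35,0],[0,-0.007,0]],
    [[0,0,-0.6],[0,0,0]],
    [[0,0,-0.7],[0,0,0]],
    [[0,0,-0.3],[0,0,0]],
    [[0,0,0],[0,0,0]],
  ],
)

```text
time: 22.48
tcp_pos: [0.4548, 0.1404, 0.1051]
tool_rot: [-1.208, 1.213, 1.203]
wrist_force: [-0.9, -0.5, -0.3]
gripper_width: 0.799
```

```bash
python3 -c "
from h import *
go([.4535,.141,.1065])"
```

```text
d cm [-0.13  0.06  0.14] rot [0.003 0.001 0.005] F [-0.9 -0.5 -0.3] t 22.4833 g 0.799
```

Emit:
jog_arm(
  plan=[
    [[-0.1,0.05,0.15],[0.003,0,0.005]],
    [[0,0,0],[0,0,0]],
  ],
)

```text
time: 22.65
tcp_pos: [0.4531, 0.1407, 0.106]
tool_rot: [-1.209, 1.209, 1.21]
wrist_force: [0.3, -0.3, -0.0]
gripper_width: 0.798
```

Emit:
jog_arm(
  plan=[
    [[0,0,0],[0,0,0]],
    [[0,0,0],[0,0,0]],
    [[0,0,0],[0,0,0]],
    [[0,0,0],[0,0,0]],
    [[0,0,0],[0,0,0]],
  ],
  fingers=0,
)

```text
time: 23.07
tcp_pos: [0.4531, 0.1409, 0.1069]
tool_rot: [-1.209, 1.208, 1.209]
wrist_force: [-0.4, 0.2, -2.3]
gripper_width: 0.482
```

```bash
python3 -c "
from h import *
go([.4535,.141,.1065])
c=grab('side','s21.png')
cv2.imwrite('pics/crop22.png',cv2.resize(c['color'][180:250,170:250],(800,600),interpolation=0)[:])
"
```

```text
d cm [ 0.04  0.01 -0.04] rot [-0.  0. -0.] F [-0.4  0.2 -2.3] t 23.0667 g 0.482
```

View pics/crop22.png

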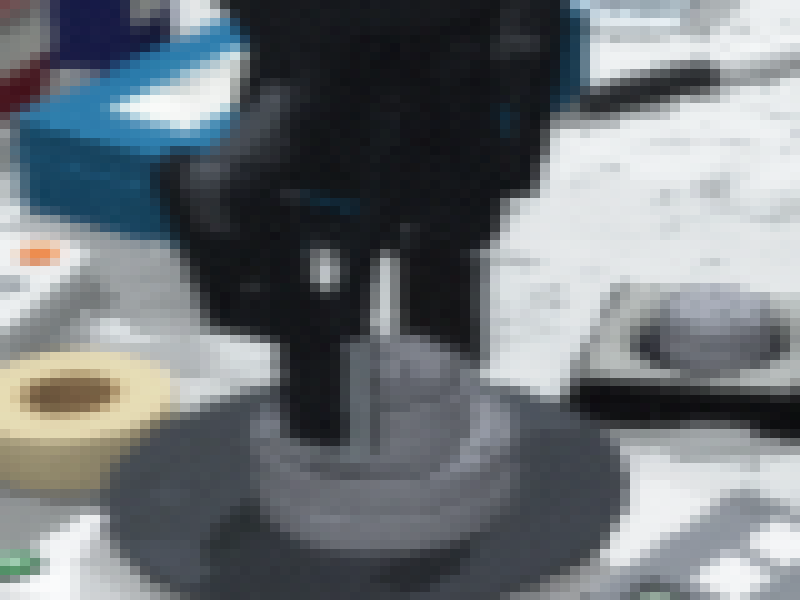

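Emit:
jog_arm(
  plan=[
    [[0,0,0.4],[0,0,0]],
    [[0,0,1.2],[0,0,0]],
    [[0.2,0,2],[0,0,0]],
    [[0.4,-0.5,2],[0,0,0]],
    [[0.3,-2,0.5],[0,-0.01,0]],
  ],
)

```text
time: 23.53
tcp_pos: [0.4589, 0.1166, 0.1675]
tool_rot: [-1.214, 1.206, 1.211]
wrist_force: [1.5, 0.2, -2.3]
gripper_width: 0.485
```

Emit:
jog_arm(
  plan=[
    [[0,-3.2,0],[0,0,0]],
    [[0,-3.6,0],[0,0,0]],
    [[0,-3.6,0],[0,0,0]],
    [[0,-3.6,0],[0,0,0]],
    [[0,-3.6,0],[0,0,0]],
  ],
)

```text
time: 23.95
tcp_pos: [0.4612, -0.0615, 0.1713]
tool_rot: [-1.224, 1.193, 1.214]
wrist_force: [-0.5, 0.6, -2.2]
gripper_width: 0.483
```

Emit:
jog_arm(
  plan=[
    [[0,-3.6,0],[0,0.01,0]],
    [[0,-3.6,0],[0,0.01,0]],
    [[0,-3.6,0],[0,0,0]],
    [[0,-3.6,0],[0,0,0]],
    [[0,-3.6,0],[0,0,0]],
  ],
)

```text
time: 24.37
tcp_pos: [0.4586, -0.2502, 0.1721]
tool_rot: [-1.214, 1.207, 1.23]
wrist_force: [1.0, 0.4, -2.6]
gripper_width: 0.485
```

```bash
python3 -c "
from h import *
go([.463,-.4,.06])"
```

```text
d cm [  0.44 -14.98 -11.21] rot [-0.003 -0.01  -0.016] F [ 1.   0.4 -2.6] t 24.3667 g 0.485
```

Emit:
jog_arm(
  plan=[
    [[0.2,-3.3,0],[0,-0.01,-0.015]],
    [[0.2,-3.3,0],[0,0,0]],
    [[0.1,-3.2,-1],[0,0,0]],
    [[0,-2,-2],[0,0,0]],
    [[0,-0.8,-2],[0,0,0]],
  ],
)

```text
time: 24.78
tcp_pos: [0.4649, -0.392, 0.1254]
tool_rot: [-1.213, 1.211, 1.194]
wrist_force: [0.9, -0.0, -2.2]
gripper_width: 0.489
```

Emit:
jog_arm(
  plan=[
    [[0,0,-1],[0,0,0]],
    [[0,0,0],[0,0,0]],
  ],
)

```text
time: 24.95
tcp_pos: [0.4624, -0.3932, 0.1106]
tool_rot: [-1.205, 1.214, 1.197]
wrist_force: [-1.1, 1.1, -2.7]
gripper_width: 0.481
```

```bash
python3 -c "
from h import *
go([.463,-.4,.06])"
```

```text
d cm [ 0.06 -0.68 -5.06] rot [0.003 0.004 0.011] F [-1.1  1.1 -2.7] t 24.95 g 0.481
```

Emit:
jog_arm(
  plan=[
    [[0,-0.7,-1],[0.003,0.004,0.011]],
    [[0,0,-2],[0,0,0]],
    [[0,0,-1.5],[0,0,0]],
    [[0,0,0],[0,0,0]],
    [[0,0,0],[0,0,0]],
  ],
)

```text
time: 25.37
tcp_pos: [0.4635, -0.3979, 0.0657]
tool_rot: [-1.214, 1.206, 1.215]
wrist_force: [-0.2, 0.8, -1.8]
gripper_width: 0.484
```

```bash
python3 -c "
from h import *
go([.463,-.4,.06])
c=grab('side','s22.png')
print(proj(c,[.463,-.4,.009]))
cv2.imwrite('pics/crop23.png',cv2.resize(c['color'][140:200,250:330],(800,600),interpolation=0)[:])
"
```

```text
d cm [-0.05 -0.21 -0.57] rot [-0.001 -0.001 -0.007] F [-0.2  0.8 -1.8] t 25.3667 g 0.484
[289.24154328 174.10824875]
```

View pics/crop23.png

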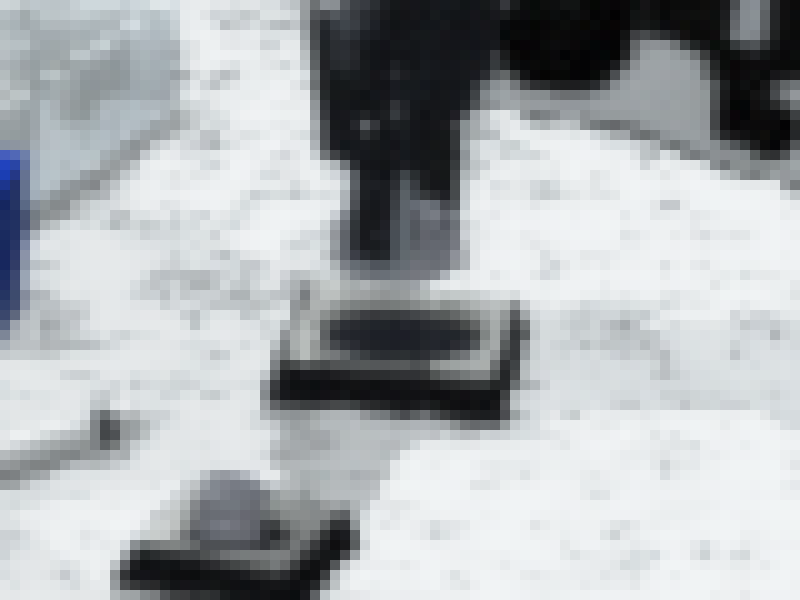

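Emit:
jog_arm(
  plan=[
    [[-0.1,-0.35,-0.6],[0,0,-0.007]],
    [[-0.05,0,-0.8],[0,0,0]],
    [[-0.05,0,-0.5],[0,0,0]],
    [[0,0,0],[0,0,0]],
  ],
)

```text
time: 25.75
tcp_pos: [0.4638, -0.4023, 0.049]
tool_rot: [-1.215, 1.208, 1.206]
wrist_force: [-0.5, -0.4, -2.0]
gripper_width: 0.487
```

```bash
python3 -c "
from h import *
go([.463,-.4015,.0355])
c=grab('side','s23.png')
cv2.imwrite('pics/crop24.png',cv2.resize(c['color'][140:200,250:330],(800,600),interpolation=0)[:])
"
```

```text
d cm [-0.08  0.08 -1.35] rot [ 0.003  0.004 -0.001] F [-0.5 -0.4 -2. ] t 25.75 g 0.487
```

View pics/crop24.png

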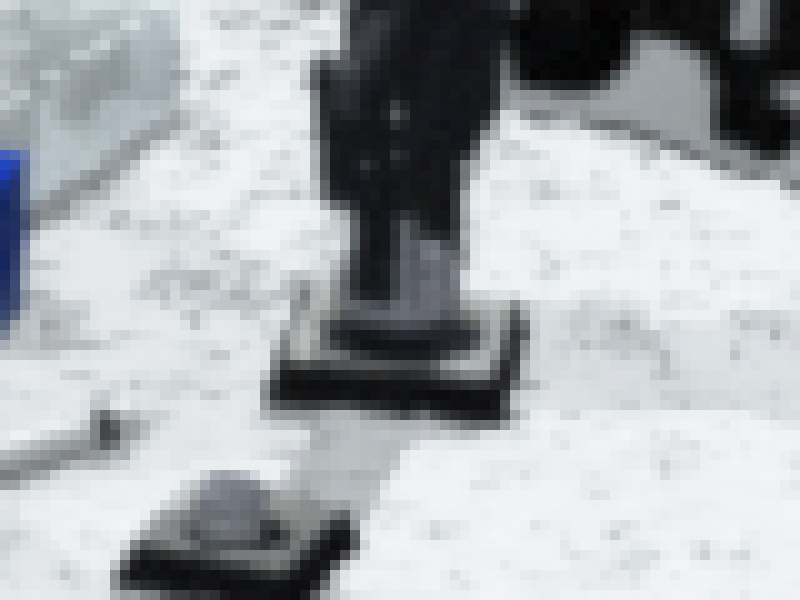

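Emit:
jog_arm(
  plan=[
    [[-0.1,0.05,-0.5],[0.003,0.004,0]],
    [[-0.05,0,-0.4],[0,0,0]],
    [[0,0,-0.2],[0,0,0]],
    [[0,0,-0.1],[0,0,0]],
  ],
)

```text
time: 26.13
tcp_pos: [0.4627, -0.4023, 0.0371]
tool_rot: [-1.212, 1.209, 1.209]
wrist_force: [-0.1, -0.1, -2.0]
gripper_width: 0.483
```

Emit:
jog_arm(
  plan=[
    [[0,0,-0.15],[0,0,0]],
    [[0,0,-0.1],[0,0,0]],
  ],
)

```text
time: 26.3
tcp_pos: [0.4627, -0.4024, 0.0354]
tool_rot: [-1.212, 1.209, 1.209]
wrist_force: [-2.8, 3.4, 13.7]
gripper_width: 0.488
```

Emit:
jog_arm(
  plan=[
    [[0,0,-0.15],[0,0,0]],
  ],
)

```text
time: 26.38
tcp_pos: [0.4627, -0.4024, 0.0354]
tool_rot: [-1.212, 1.209, 1.208]
wrist_force: [-3.7, 1.8, 12.5]
gripper_width: 0.486
```

Contact at the expected height. I'm releasing it.

Emit:
jog_arm(
  plan=[
    [[0,0,0],[0,0,0]],
    [[0,0,0],[0,0,0]],
  ],
)

```text
time: 26.55
tcp_pos: [0.463, -0.4026, 0.0365]
tool_rot: [-1.213, 1.208, 1.207]
wrist_force: [0.3, -0.8, -2.4]
gripper_width: 0.484
```

Emit:
jog_arm(
  plan=[
    [[0,0,0],[0,0,0]],
    [[0,0,0],[0,0,0]],
    [[0,0,0],[0,0,0]],
  ],
  fingers=0.75,
)

```text
time: 26.8
tcp_pos: [0.4638, -0.4033, 0.037]
tool_rot: [-1.215, 1.208, 1.205]
wrist_force: [0.7, -0.5, -0.0]
gripper_width: 0.756
```

Emit:
jog_arm(
  plan=[
    [[0,0,0.5],[0,0,0]],
    [[0.1,0,1.5],[0,0,0]],
    [[0.2,0,3],[0,0,0]],
    [[0.2,0,3.5],[0,0,0]],
    [[0.2,0.5,3.5],[0,0,0]],
  ],
)

```text
time: 27.22
tcp_pos: [0.465, -0.3941, 0.1524]
tool_rot: [-1.199, 1.211, 1.22]
wrist_force: [0.1, 0.7, 0.3]
gripper_width: 0.751
```

Emit:
jog_arm(
  plan=[
    [[0.1,2.5,1.0],[0,0,0]],
    [[0,3.6,0],[0,0,0]],
    [[0,3.6,0],[0,0,0]],
    [[0,3.6,0],[0,0,0]],
    [[0,3.6,0],[0,0,0]],
  ],
  fingers=1.0,
)

```text
time: 27.63
tcp_pos: [0.4735, -0.2315, 0.1764]
tool_rot: [-1.215, 1.212, 1.187]
wrist_force: [1.5, -0.3, -0.0]
gripper_width: 0.999
```

```bash
python3 -c "
from h import *
go([.454,.1385,.087])
t=grab('top','t24.png')
c=grab('side','s24.png')
cv2.imwrite('pics/crop25.png',np.hstack([cv2.resize(c['color'][150:200,265:315],(400,400),interpolation=0),cv2.resize(t['color'][160:210,350:400],(400,400),interpolation=0)]))
"
```

```text
d cm [-1.95 37.   -8.94] rot [0.01  0.013 0.011] F [ 1.5 -0.3 -0. ] t 27.6333 g 0.999
```

View pics/crop25.png

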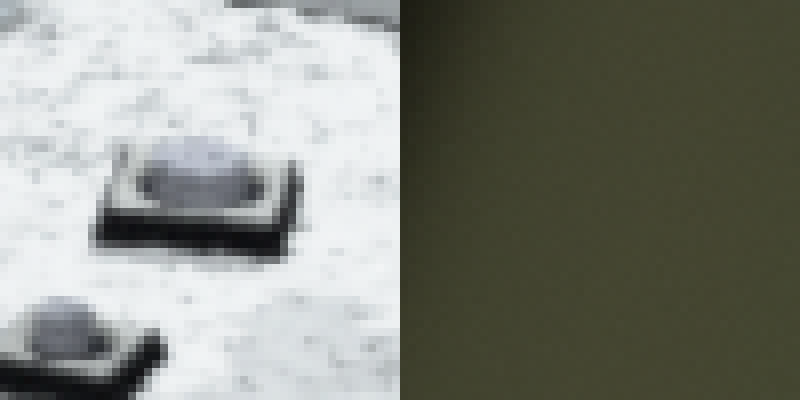

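Emit:
jog_arm(
  plan=[
    [[-0.4,3.4,0],[0.01,0.013,0.011]],
    [[-0.3,3.6,0],[0,0,0]],
    [[-0.2,3.6,0],[0,0,0]],
    [[-0.2,3.6,0],[0,0,0]],
    [[-0.2,3.6,0],[0,0,0]],
  ],
)

```text
time: 28.15
tcp_pos: [0.4623, -0.0513, 0.1789]
tool_rot: [-1.213, 1.209, 1.201]
wrist_force: [-0.4, -0.4, -0.2]
gripper_width: 1.002
```

Emit:
jog_arm(
  plan=[
    [[-0.1,3.6,0],[0,0,0]],
    [[-0.1,3.6,0],[0,0,0]],
    [[-0.1,3.5,-0.5],[0,0,0]],
    [[0,3.0,-1.0],[0,0,0]],
    [[0,1.5,-1.0],[0,0,0]],
  ],
)

```text
time: 28.57
tcp_pos: [0.4626, 0.1089, 0.1581]
tool_rot: [-1.217, 1.199, 1.194]
wrist_force: [0.0, 0.2, 0.9]
gripper_width: 1.0
```

Emit:
jog_arm(
  plan=[
    [[0,0.5,-0.5],[0,0,0]],
    [[0,0,0],[0,0,0]],
  ],
)

```text
time: 28.73
tcp_pos: [0.4627, 0.1165, 0.1521]
tool_rot: [-1.221, 1.197, 1.198]
wrist_force: [0.3, -0.7, -0.3]
gripper_width: 1.001
```

```bash
python3 -c "
from h import *
go([.454,.1385,.087])"
```

```text
d cm [-0.87  2.2  -6.51] rot [ 0.002  0.017 -0.003] F [ 0.3 -0.7 -0.3] t 28.7333 g 1.001
```

Emit:
jog_arm(
  plan=[
    [[-0.6,1.5,-0.5],[0.002,0.017,0]],
    [[-0.3,0.7,-1],[0,0,0]],
    [[0,0,-1],[0,0,0]],
    [[0,0,0],[0,0,0]],
    [[0,0,0],[0,0,0]],
  ],
)

```text
time: 29.15
tcp_pos: [0.4564, 0.134, 0.1285]
tool_rot: [-1.21, 1.211, 1.204]
wrist_force: [-0.2, -0.1, 1.1]
gripper_width: 1.0
```

```bash
python3 -c "
from h import *
go([.454,.1385,.087])"
```

```text
d cm [-0.24  0.45 -4.15] rot [0.003 0.002 0.003] F [-0.2 -0.1  1.1] t 29.15 g 1.0
```

Emit:
jog_arm(
  plan=[
    [[-0.25,0.45,0],[0,0,0]],
    [[-0.05,0,-0.8],[0,0,0]],
    [[-0.1,0,-0.8],[0,0,0]],
    [[0,0,0],[0,0,0]],
  ],
)

```text
time: 29.48
tcp_pos: [0.4542, 0.1364, 0.1136]
tool_rot: [-1.208, 1.21, 1.198]
wrist_force: [0.2, -0.7, -0.3]
gripper_width: 1.002
```

```bash
python3 -c "
from h import *
go([.454,.1385,.087])
c=grab('side','s25.png')
cv2.imwrite('pics/crop26.png',cv2.resize(c['color'][180:250,170:250],(800,600),interpolation=0)[:])
"
```

```text
d cm [-0.02  0.21 -2.66] rot [0.002 0.006 0.008] F [ 0.2 -0.7 -0.3] t 29.4833 g 1.002
```

View pics/crop26.png

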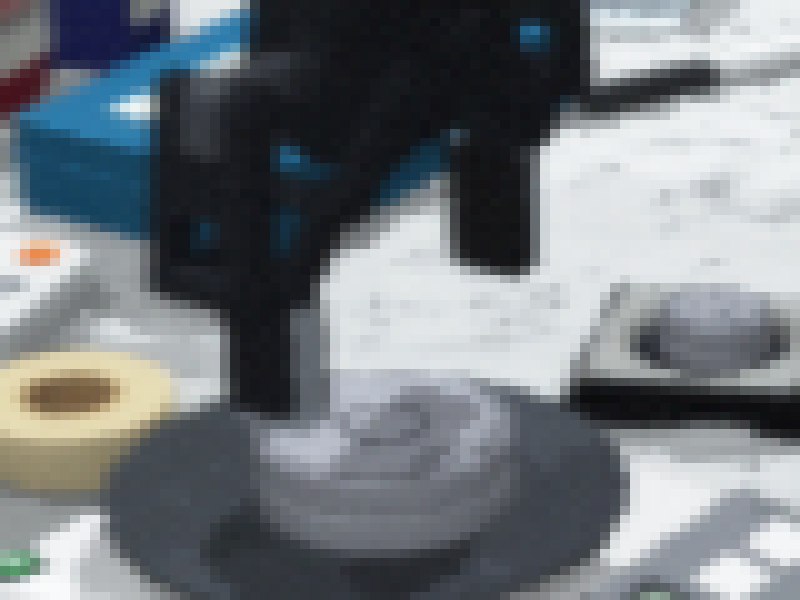

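Emit:
jog_arm(
  plan=[
    [[-0.05,0.25,-0.3],[0.002,0.006,0.008]],
    [[-0.05,0,-0.9],[0,0,0]],
    [[-0.1,0,-0.9],[0,0,0]],
    [[0,0,-0.3],[0,0,0]],
    [[0,0,0],[0,0,0]],
  ],
)

```text
time: 29.95
tcp_pos: [0.4529, 0.1395, 0.0882]
tool_rot: [-1.211, 1.208, 1.21]
wrist_force: [-0.8, 0.4, 0.3]
gripper_width: 1.0
```

```bash
python3 -c "
from h import *
go([.454,.1385,.087])"
```

```text
d cm [ 0.11 -0.1  -0.12] rot [-0.     0.001 -0.001] F [-0.8  0.4  0.3] t 29.95 g 1.0
```

Emit:
jog_arm(
  plan=[
    [[0.05,-0.05,0],[0,0,0]],
    [[0,0,0],[0,0,0]],
    [[0,0,0],[0,0,0]],
    [[0,0,0],[0,0,0]],
    [[0,0,0],[0,0,0]],
  ],
  fingers=0,
)

```text
time: 30.37
tcp_pos: [0.4529, 0.1391, 0.0885]
tool_rot: [-1.21, 1.208, 1.211]
wrist_force: [-0.6, -0.6, -2.5]
gripper_width: 0.669
```

```bash
python3 -c "
from h import *
go([.454,.1385,.087])
c=grab('side','s26.png')
cv2.imwrite('pics/crop27.png',cv2.resize(c['color'][180:250,170:250],(800,600),interpolation=0)[:])
"
```

```text
d cm [ 0.11 -0.06 -0.15] rot [-0.    -0.    -0.002] F [-0.6 -0.6 -2.5] t 30.3667 g 0.669
```

View pics/crop27.png

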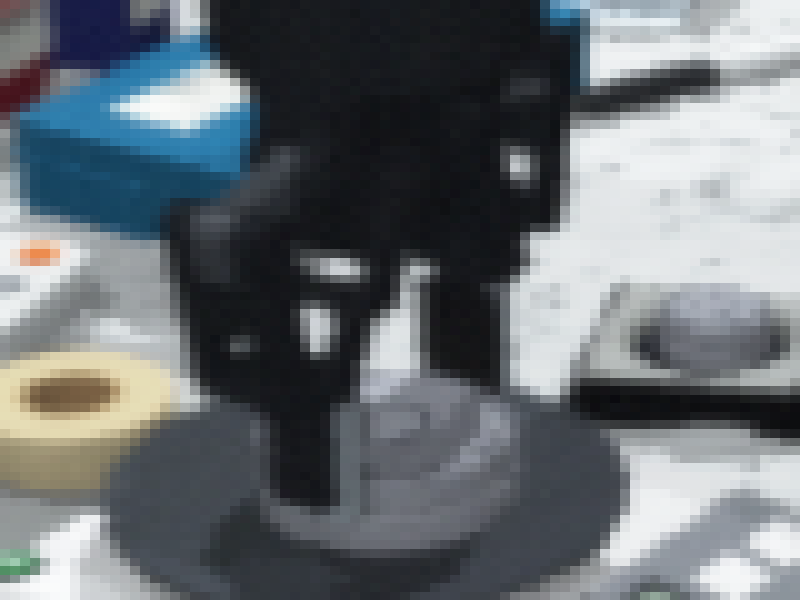

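Emit:
jog_arm(
  plan=[
    [[0,0,0.4],[0,0,0]],
    [[0,0,1.0],[0,0,0]],
    [[0,0,1.5],[0,0,0]],
    [[0,0,1.5],[0,0,0]],
    [[-0.3,1.5,0.5],[0,0,0]],
  ],
)

```text
time: 30.83
tcp_pos: [0.446, 0.1511, 0.1363]
tool_rot: [-1.207, 1.22, 1.213]
wrist_force: [1.3, -0.2, -5.2]
gripper_width: 0.67
```

```bash
python3 -c "
from h import *
go([.407,.326,.06])
c=grab('side','s27.png')
cv2.imwrite('pics/crop28.png',cv2.resize(c['color'][180:250,170:250],(800,600),interpolation=0)[:])
"
```

```text
d cm [-3.9  17.49 -7.63] rot [ 0.005 -0.01   0.001] F [ 1.3 -0.2 -5.2] t 30.8333 g 0.67
```

View pics/crop28.png

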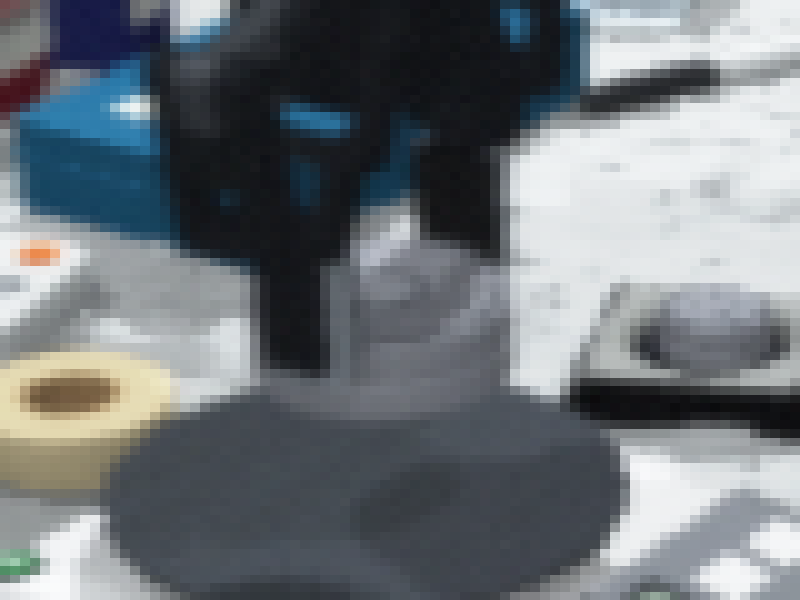

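Held firmly (-5.2 N). I'm moving to the largest case.

Emit:
jog_arm(
  plan=[
    [[-0.6,2.8,0],[0.005,-0.01,0]],
    [[-0.8,3.2,0],[0,0,0]],
    [[-0.8,3.2,0],[0,0,0]],
    [[-0.7,3,0],[0,0,0]],
    [[-0.5,2,-0.5],[0,0,0]],
  ],
)

```text
time: 31.3
tcp_pos: [0.4114, 0.2981, 0.1329]
tool_rot: [-1.203, 1.208, 1.203]
wrist_force: [1.0, 0.3, -3.7]
gripper_width: 0.673
```

Emit:
jog_arm(
  plan=[
    [[-0.3,1,-1],[0,0,0]],
    [[0,0,-1],[0,0,0]],
    [[0,0,0],[0,0,0]],
  ],
)

```text
time: 31.55
tcp_pos: [0.4065, 0.3126, 0.1103]
tool_rot: [-1.207, 1.204, 1.21]
wrist_force: [-0.9, -2.1, -4.6]
gripper_width: 0.673
```

```bash
python3 -c "
from h import *
go([.407,.326,.06])"
```

```text
d cm [ 0.05  1.34 -5.03] rot [-0.004  0.002 -0.   ] F [-0.9 -2.1 -4.6] t 31.55 g 0.673
```

Emit:
jog_arm(
  plan=[
    [[0,1.0,-0.8],[-0.004,0,0]],
    [[0,0.3,-1.5],[0,0,0]],
    [[0,0,-1.5],[0,0,0]],
    [[0,0,-0.5],[0,0,0]],
    [[0,0,0],[0,0,0]],
  ],
)

```text
time: 31.97
tcp_pos: [0.4067, 0.3247, 0.0635]
tool_rot: [-1.209, 1.213, 1.205]
wrist_force: [-0.5, -0.2, -3.2]
gripper_width: 0.67
```

```bash
python3 -c "
from h import *
go([.407,.326,.055])
c=grab('side','s28.png')
print(proj(c,[.407,.326,.009]))
cv2.imwrite('pics/crop29.png',cv2.resize(c['color'][250:350,120:240],(720,600),interpolation=0)[:])
t=grab('top','t28.png')
cv2.imwrite('pics/crop30.png',cv2.resize(t['color'][165:240,85:165],(640,600),interpolation=0)[:])
"
```

```text
d cm [ 0.03  0.13 -0.85] rot [0.003 0.    0.003] F [-0.5 -0.2 -3.2] t 31.9667 g 0.67
[179.9291347  309.70439748]
```

View pics/crop29.png

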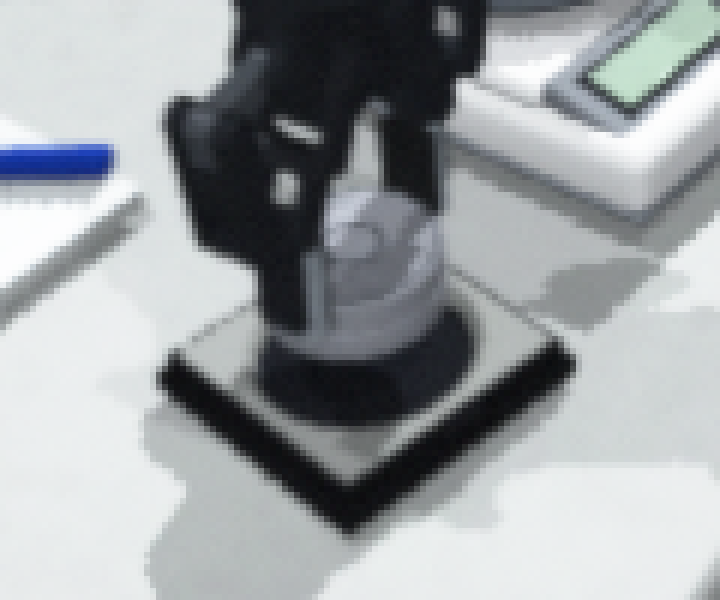

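View pics/crop30.png

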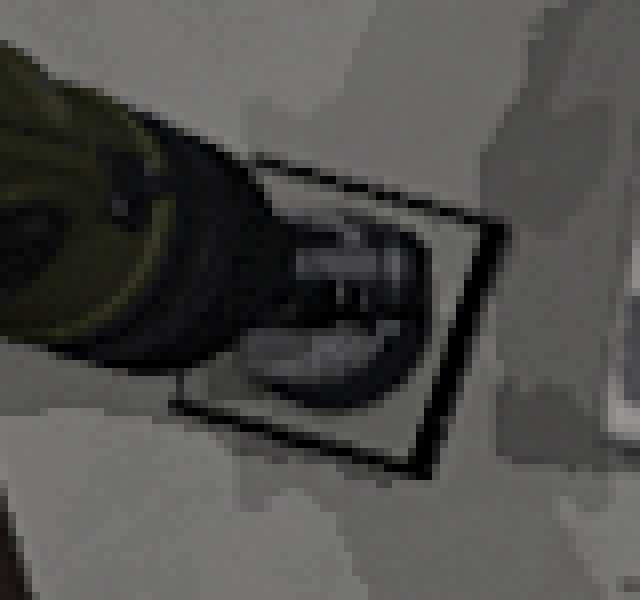

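Run:
```python
from h import *
tcp=robot.read_state()['tcp_pos']; print(tcp)
ims=[]
for n,x0,y0,W,H in(('side',140,270,80,80),('top',95,170,60,60)):
    f={'side':'pics/s28.png','top':'pics/t28.png'}[n]
    c=robot.read_camera(n); S=400//W if n=='side' else 6
    S=400/W
    im=cv2.resize(c['color'][y0:y0+H,x0:x0+W],(400,400),interpolation=0)
    def circ(cx,cy,r,z,col):
        p=np.array([(proj(c,[cx+r*np.cos(a),cy+r*np.sin(a),z])+.5-[x0,y0])*S for a in np.linspace(0,6.28,60)]).astype(int)
        cv2.polylines(im,[p],True,col,1)
    circ(.407,.326,.036,.009,(0,255,0)); circ(.407,.326,.039,.015,(0,255,255))
    b=tcp[2]-.030
    for z in(b,b+.0225): circ(tcp[0]+.001,tcp[1],.030,z,(0,0,255))
    ims.append(im)
cv2.imwrite('pics/ov3.png',np.hstack(ims))
```

```text
[0.40706268 0.32500784 0.06461889]
```

View pics/ov3.png

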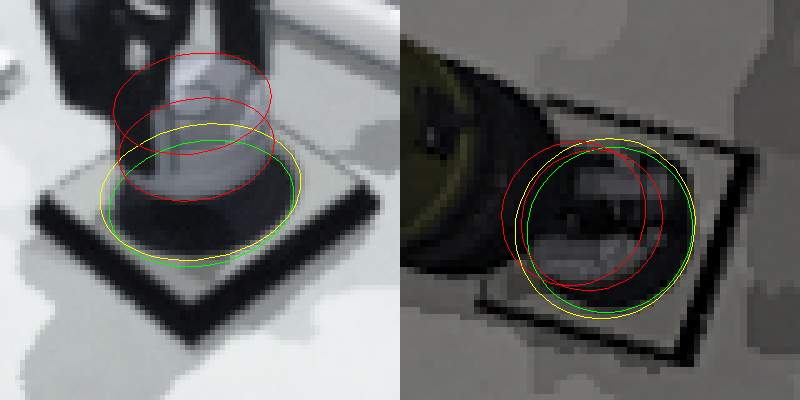

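Emit:
jog_arm(
  plan=[
    [[-0.15,0,-0.4],[0.003,0,0.003]],
    [[-0.05,0,-0.7],[0,0,0]],
    [[-0.05,0,-0.5],[0,0,0]],
    [[0,0,0],[0,0,0]],
  ],
)

```text
time: 32.5
tcp_pos: [0.407, 0.3267, 0.0508]
tool_rot: [-1.207, 1.199, 1.206]
wrist_force: [0.3, 0.4, -4.2]
gripper_width: 0.674
```

Run:
```python
from h import *
go([.406,.325,.039])
c=grab('side','s29.png')
cv2.imwrite('pics/crop31.png',cv2.resize(c['color'][260:350,130:230],(660,594),interpolation=0)[:])
```

```text
d cm [-0.1  -0.17 -1.18] rot [-0.007  0.008  0.001] F [ 0.3  0.4 -4.2] t 32.5 g 0.674
```

View pics/crop31.png

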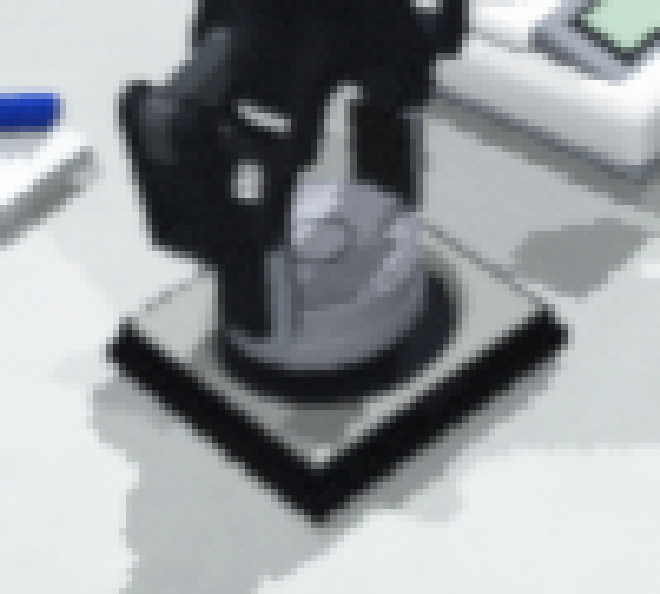

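Emit:
jog_arm(
  plan=[
    [[-0.3,-0.2,0],[-0.007,0.008,0]],
    [[-0.05,0,-0.3],[0,0,0]],
    [[-0.05,0,-0.4],[0,0,0]],
    [[0,0,0],[0,0,0]],
  ],
)

```text
time: 32.88
tcp_pos: [0.4029, 0.3248, 0.0438]
tool_rot: [-1.209, 1.21, 1.209]
wrist_force: [0.4, -0.5, -4.7]
gripper_width: 0.672
```

Run:
```python
from h import *
go([.4045,.3245,.039])
c=grab('side','s30.png')
cv2.imwrite('pics/crop32.png',cv2.resize(c['color'][260:350,130:230],(660,594),interpolation=0)[:])
```

```text
d cm [ 0.16 -0.03 -0.48] rot [ 0.001 -0.     0.001] F [ 0.4 -0.5 -4.7] t 32.8833 g 0.672
```

View pics/crop32.png

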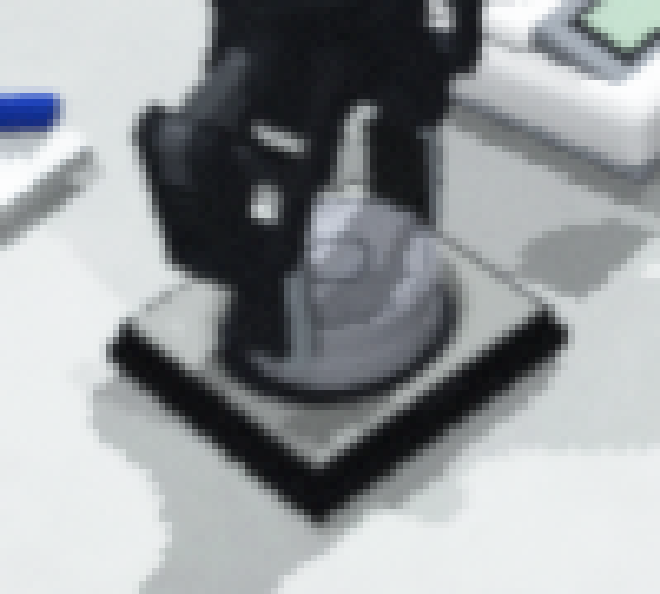

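Emit:
jog_arm(
  plan=[
    [[0.1,0,-0.2],[0,0,0]],
    [[0,0,-0.2],[0,0,0]],
    [[0,0,-0.05],[0,0,0]],
  ],
)

```text
time: 33.18
tcp_pos: [0.4045, 0.3253, 0.0395]
tool_rot: [-1.209, 1.209, 1.208]
wrist_force: [-2.2, -1.8, 2.5]
gripper_width: 0.672
```

Run:
```python
from h import *
go([.4045,.3245,.039])
tcp=robot.read_state()['tcp_pos']
x0,y0,S=140,270,7.5
c=robot.read_camera('side'); im=cv2.resize(c['color'][y0:y0+80,x0:x0+80],(600,600),interpolation=0)
def circ(cx,cy,r,z,col):
    p=np.array([(proj(c,[cx+r*np.cos(a),cy+r*np.sin(a),z])+.5-[x0,y0])*S for a in np.linspace(0,6.28,60)]).astype(int)
    cv2.polylines(im,[p],True,col,1)
circ(.4055,.3245,.036,.009,(0,255,0)); circ(.4055,.3245,.039,.015,(0,255,255))
b=tcp[2]-.030
for z in(b,b+.0225): circ(tcp[0]+.001,tcp[1],.030,z,(0,0,255))
cv2.imwrite('pics/ov4.png',im)
```

```text
d cm [-0.   -0.08 -0.05] rot [-0.     0.001  0.001] F [-2.2 -1.8  2.5] t 33.1833 g 0.672
```

View pics/ov4.png

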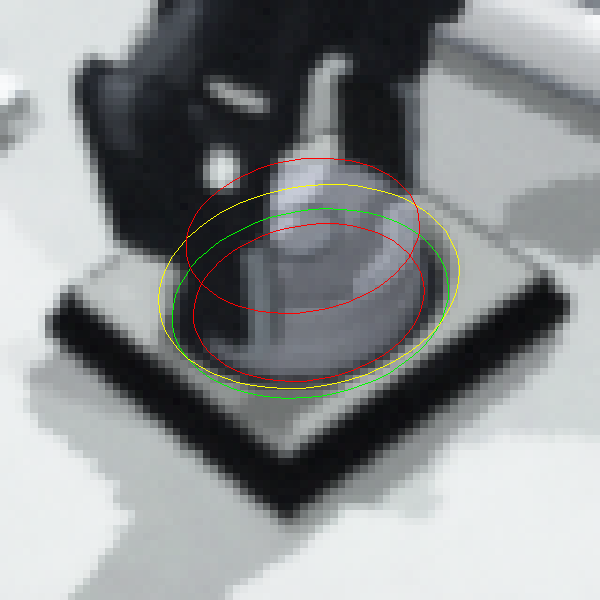

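Emit:
jog_arm(
  plan=[
    [[0,0,-0.1],[0,0,0]],
  ],
)

```text
time: 33.32
tcp_pos: [0.4046, 0.3253, 0.0394]
tool_rot: [-1.209, 1.209, 1.208]
wrist_force: [-3.3, -3.1, 15.4]
gripper_width: 0.67
```

Emit:
jog_arm(
  plan=[
    [[0,0,0],[0,0,0]],
    [[0,0,0],[0,0,0]],
    [[0,0,0],[0,0,0]],
    [[0,0,0],[0,0,0]],
  ],
  fingers=1.0,
)

```text
time: 33.65
tcp_pos: [0.4069, 0.327, 0.0416]
tool_rot: [-1.208, 1.202, 1.206]
wrist_force: [-0.3, 0.4, -0.3]
gripper_width: 1.002
```

Emit:
jog_arm(
  plan=[
    [[0,0,0.4],[0,0,0]],
    [[0,0,1.0],[0,0,0]],
    [[0,0,2],[0,0,0]],
    [[0,0,3],[0,0,0]],
    [[0,0,3.5],[0,0,0]],
  ],
)

```text
time: 34.07
tcp_pos: [0.4024, 0.3234, 0.1392]
tool_rot: [-1.21, 1.217, 1.21]
wrist_force: [1.7, 0.5, 0.4]
gripper_width: 0.998
```

Emit:
jog_arm(
  plan=[
    [[-2,2,3],[0,0,0]],
    [[-3,3,2],[0,0,0]],
    [[-3,3,1],[0,0,0]],
    [[-3,3,0],[0,0,0]],
    [[-3,3,0],[0,0,0]],
  ],
)

```text
time: 34.48
tcp_pos: [0.2728, 0.4603, 0.214]
tool_rot: [-1.194, 1.201, 1.193]
wrist_force: [0.2, -0.1, 0.4]
gripper_width: 1.001
```

Emit:
jog_arm(
  plan=[
    [[-3,2,1],[0,0,0]],
    [[-3,2,1],[0,0,0]],
    [[-2,1,0],[0,0,0]],
    [[0,0,0],[0,0,0]],
    [[0,0,0],[0,0,0]],
  ],
)

```text
time: 34.9
tcp_pos: [0.1828, 0.5191, 0.2416]
tool_rot: [-1.194, 1.187, 1.205]
wrist_force: [0.9, -0.2, -0.1]
gripper_width: 1.001
```

Run:
```python
from h import *
go([0,0,0])
c=grab('side','s31.png'); t=grab('top','t31.png')
cv2.imwrite('pics/crop33.png',np.vstack([np.hstack([cv2.resize(t['color'][y-17:y+18,x-20:x+20],(200,175),interpolation=0) for x,y in((125,203),(253,183),(318,187),(375,185))]),np.hstack([cv2.resize(c['color'][y-17:y+18,x-20:x+20],(200,175),interpolation=0) for x,y in((241,220),(273,192),(289,173))]+[cv2.resize(c['color'][275:345,140:220],(200,175),interpolation=0)])]))
```

```text
d cm [-18.28 -51.91 -24.16] rot [-0.022  0.013  0.007] F [ 0.9 -0.2 -0.1] t 34.9 g 1.001
```

View pics/crop33.png

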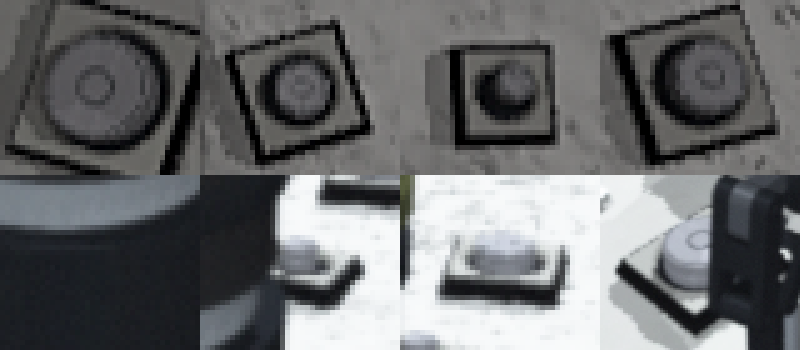

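View pics/t31.png

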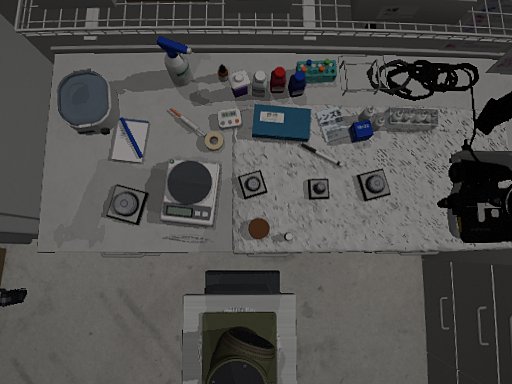

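Run:
```python
from h import *
c=robot.read_camera('top'); out=[]
for P,rp,p,rw,h in(((.4065,.3245),.036,(.4045,.3255),.030,.0225),((.465,-.0397),.022,(.464,-.040),.016,.0158),((.4512,-.234),.017,(.454,-.2355),.011,.0168),((.4631,-.4008),.028,(.463,-.4025),.022,.0168)):
    u,v=proj(c,[*P,.009]).round().astype(int); x0,y0,S=u-16,v-16,12
    im=cv2.resize(c['color'][y0:y0+32,x0:x0+32],None,fx=S,fy=S,interpolation=0); im=cv2.convertScaleAbs(im,alpha=1.4)
    def circ(cx,cy,r,z,col):
        q=np.array([(proj(c,[cx+r*np.cos(a),cy+r*np.sin(a),z])+.5-[x0,y0])*S for a in np.linspace(0,6.28,60)]).astype(int); cv2.polylines(im,[q],True,col,1)
    circ(*P,rp,.009,(0,255,0)); circ(*p,rw,.009+h,(0,0,255)); circ(*p,rw,.009,(255,0,255)); out.append(im[40:-40])
cv2.imwrite('pics/ov5.png',np.vstack([np.hstack(out[:2]),np.hstack(out[2:])])[:600])
```

```text
(no output)
```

View pics/ov5.png

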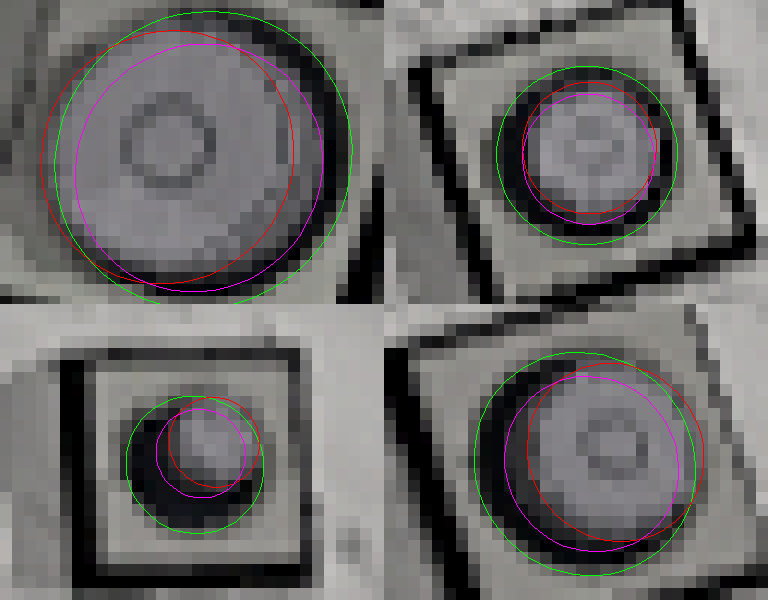

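```bash
python3 -c "
from h import *
print(robot.finish_job())"
```

```text
the job is handed in; nothing more can be done
None
```

I took the stack apart from the top down and set the 50, 100, 200 and 500 g weights in the pockets of their own cases. I handed the job in at about 35 s of robot time, with the arm clear and nothing gripped.

**Final check:** in the last top picture each weight's outline matches a weight lying flat on its pocket floor, to within about a pixel (2–3 mm). The pan is empty, and the brown look-alike was left alone.

**Off-centre weight:** the 50 g weight sits about 3 mm off the centre of its pocket, but it still fits inside the floor circle.

**Contact force:** setting down the 50 g weight, the wrist read up to about 40 N before I let go. That push went through the fingers and the weight, with the wrist limit at 120 N. Contact readings on the other three stayed below 25 N.

**What did not line up:** the side camera placed some things 2–4 mm away from where the top camera did. In the last side picture the arm hid the 100 g case completely and the 50 and 500 g cases in part, so for those I relied on the top view and on earlier side pictures.

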